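Unload the gel casting stand into the draining rack

ROBOT

A 6-joint arm with a two-finger parallel gripper is mounted at the origin on the work surface. World frame = base frame: x ahead of the robot, y to its left, z up, the work surface at z = 0. Lengths are in m, angles in rad, forces in N, time in s.
With the tool pointing down it reaches from about 0.35 to 0.85 m from the base axis. Payload 8.1 kg.
Tool frame: the origin (TCP) lies on the mounting face of the last link; the fingertips stand 186 mm ahead of it and the grasp point (between the pads) lies 167 mm ahead of it; z points along the fingers, y is the line along which they close (so a half turn about z gives the same grasp; the last joint's range is limited). The gripper opens to 93 mm and grips with 3 to 60 N. Pads are 15 mm wide; open, the fingers measure 128 mm over their backs; the gripper's body (75 mm by 188 mm) begins 65 mm behind the grasp point.
Start: joints at [-0.085, 0.13, 1.488, -0, 1.523, -0.085], TCP at [0.6, 0, 0.405] pointing down, gripper open.
Joint ranges: [-2.96, 2.96], [-0.89, 2.26], [0.02, 2.5], [-1.34, 4.48], [0, 2.73], [-2.66, 2.66]. Speed limits (rad/s): [2.39, 2.39, 2.79, 3.14, 3.14, 3.14].

INTERFACE

Orientations are given as a rotation vector (axis times angle).
In Python, from plant import * gives the robot as it stands. The module is installed in compiled form; this text tells all that it offers.
- The arm moves only by the tool arm_command, never from a script. Its argument "increments" is a list of rows, each a list of 6 numbers: the shift along the tool's x, y, z in units of 0.2 m (1.0 is 0.2 m), then the turn, a rotation vector about the tool's x, y, z in units of pi rad (1.0 is pi rad). A call has exactly 5 rows; each row is the pose to reach, as a shift and turn from the pose commanded when the call began, along the tool's axes at that moment, turning the shorter way round; what a row does not reach only later rows make up. A row lasts 1/8 s, in which the tool goes at most 62.5 mm and 10.7 degrees, less where a joint would pass 70% of its speed; a pose out of reach is approached as far as the arm can. A call with a number of a shift or a turn outside -1 to 1 is refused whole. A call with a gripper value outside its range is refused whole. "fingers" is the closure, from -1 (fully open) to 1 (shut), set as the call begins (left out, the last holds). The fingers move at their own pace and stop on an object; "force" is the grip in N (left out, the last holds). Time passes only in rows, so rows that repeat a pose let the fingers close, or fill a call up. It gives the time, the measured TCP pose, the force, the opening and the grip force at its end, in the units of the state.
- read_state(): the state, without advancing time (a new reading comes with each control period).
- read_camera(name): name is "scene" or "side" or "wrist"; returns a dict with "image" (400x640x3 uint8, red, green, blue), "fx", "fy", "cx", "cy" (pixels), "k1" (the pictures are not rectified: a ray, as slopes to the right and down, at radius r is drawn at 1 + k1 r^2 times it, then the intrinsics apply), "T" (4x4, takes a point from camera to world coordinates). Camera axes: x right, y down, z forward; pixel columns grow to the right and rows downward; lengths in m; the calibration is good to about 2 mm. A picture is of the moment at which its call begins. There is no depth.
- close_job(): hands the job in; it is judged then, once.
The state is a dict: "t": time; "q": joint angles; "dq": joint speeds; "joint_torque": joint torques, N m; "tool_pos": TCP position; "orientation": TCP orientation; "force": force on the tool from outside, world axes, zero at the start; "wrist_torque": the same for the moment, N m; "opening": finger opening in m; "gripper_force": force on a finger pad.
Only numpy, scipy, OpenCV 4.12 (cv2) and the standard library are available. Lean on these libraries where they do the work, as an engineer would, in place of code of your own. Each camera call takes 0.05 s, during which the arm holds its last target. There are 200 camera calls.

TASK

Unload the gel casting stand: lift the ratchet pawl, slide the clamp bar fully back, and stand every cassette on edge in the draining rack, one to a slot, each seated right down on the rack's base. Then, with the stand empty, slide the clamp bar fully home again and put the pawl fully down to lock it. The rack may be knocked while you work; leave the dish, the pen and the jar where they are.

Things in the scene. Friction and masses are not known exactly. Their poses are not given: they have to be found in the camera images.
- caster: Casting stand, fixed: grey bed 200 (its x) by 112 (its y) by 14 mm, with a tail 60 wide ending 168 mm out on +y. Origin: centre of the underside. Five notches 12 mm wide at x = -80, -40, 0, 40, 80 mm hold cassettes on the bed, long edge along y, between white posts with tops 44 mm above the bench. A wall 60 mm high along -y; the clamp bar along +y.
- bar (a joint): Clamp bar slide, m: 0 = home (clamping), 0.030 = fully back; it moves along the stand's +y. About 1.5 N of friction, no spring; stays where it is left. The bar is 196 mm long (stand's x); its lip, with top 90 mm above the bench, overhangs the cassettes' top corners by 9 mm when home, so they cannot be lifted out. With the pawl down it cannot be slid back. The pawl must also be up while the bar is slid home.
- bar_grip (a point): Top centre of the black grip block that stands in the middle of the clamp bar's lip: 22 mm (stand's x) by 14 mm (stand's y), 34 mm tall, top 124 mm above the bench. Moves with the bar.
- pawl (a joint): Ratchet pawl hinge, rad: 0 = down (engaged), 0.9 = fully up. Clear of the teeth above 0.35. Stiff hinge (about 0.1 N m): stays where it is left.
- pawl_knob (a point): Top centre of the black knob on the pawl's free end: 18 mm (stand's x, the hinge direction) by 12 mm, 30 mm tall, top 114 mm above the bench when down. 50 mm from the hinge towards the stand's -y and 34 mm above it when down. As the pawl lifts, the knob rises and swings back towards +y about the hinge.
- pawl_hinge (a point): Pawl's hinge axis, along the stand's x, 80 mm above the bench, 152 mm from the stand's origin towards its +y.
- rack: Steel draining rack, LOOSE (0.9 kg): base 204 (its x) by 118 (its y) by 8 mm; rails along both y sides, 101 mm clear between, tops 26 mm up. Origin: centre of the underside. Five slots of flared white wire pairs at y = -32 and 32 mm, 13 mm wide below, 21 mm at the mouth, tops 42.5 mm up. A cassette stands in a slot with its thickness along the rack's x, long edge along y.
- rack_slot0 (a point): Centre of rack slot 0, on the top of the base plate (8 mm above the bench), where the middle of a seated cassette's underside goes; -80 mm along the rack's x.
- rack_slot1 (a point): Centre of rack slot 1, on the top of the base plate (8 mm above the bench), where the middle of a seated cassette's underside goes; -40 mm along the rack's x.
- rack_slot2 (a point): Centre of rack slot 2, on the top of the base plate (8 mm above the bench), where the middle of a seated cassette's underside goes; 0 mm along the rack's x.
- rack_slot3 (a point): Centre of rack slot 3, on the top of the base plate (8 mm above the bench), where the middle of a seated cassette's underside goes; 40 mm along the rack's x.
- rack_slot4 (a point): Centre of rack slot 4, on the top of the base plate (8 mm above the bench), where the middle of a seated cassette's underside goes; 80 mm along the rack's x.
- cassette1: Glass gel cassette, green glass in a white frame, 9 mm thick (its x), 92 mm long (its y), 68 mm tall (its z), 0.11 kg; origin: centre of its lower edge face; all cassettes are alike. At the start it stands in a notch of the casting stand. May be absent.
- cassette2: Glass gel cassette, green glass in a white frame, 9 mm thick (its x), 92 mm long (its y), 68 mm tall (its z), 0.11 kg; origin: centre of its lower edge face; all cassettes are alike. At the start it stands in a notch of the casting stand. May be absent.
- cassette3: Glass gel cassette, green glass in a white frame, 9 mm thick (its x), 92 mm long (its y), 68 mm tall (its z), 0.11 kg; origin: centre of its lower edge face; all cassettes are alike. At the start it stands in a notch of the casting stand. May be absent.
- cassette4: Glass gel cassette, green glass in a white frame, 9 mm thick (its x), 92 mm long (its y), 68 mm tall (its z), 0.11 kg; origin: centre of its lower edge face; all cassettes are alike. At the start it stands in a notch of the casting stand. May be absent.
- cassette5: Glass gel cassette, green glass in a white frame, 9 mm thick (its x), 92 mm long (its y), 68 mm tall (its z), 0.11 kg; origin: centre of its lower edge face; all cassettes are alike. At the start it stands in a notch of the casting stand. May be absent.
- dish: Closed clear petri dish, 90 mm across, 14 mm high, beyond the work; leave it. Origin: centre of its underside.
- marker: Black marker pen, 12 mm thick, about 135 mm long, lying at the left of the work; leave it. Origin: its middle.
- reagent: Reagent jar, 56 mm across, 100 mm high, blue cap, at the right of the work; leave it. Origin: centre of its underside.

How it is judged:
By the outcome, as a careful person would: the job done as asked, in the order asked, and still so for the second after the job is handed in, with the robot touching nothing.
Of cassette1, cassette2, cassette3, cassette4, cassette5 only 3 to 5 are there at a start; the rules pass over those that are not, and their reading is None.
At some moment in a run one of rack may be knocked a few centimetres aside while the robot is not near it.
It also fails if it takes over 210 s, if anything falls off the work surface, if the arm or the gripper's body presses on something with over 40 N, if the wrist force passes 120 N, or if a joint passes its speed limit or range.

## Working session

There is one attempt and no reset: what is moved stays moved. The work goes in short steps, Python scripts to look and compute and a tool call to move; the robot and the scene stay as the last step left them, time stands still between calls to the robot, and variables do not carry over. Pictures are saved under pics/ and viewed, at most 14 in all, crops included, and the job is handed in when it is done.

Besides the shell and the picture viewer there is one more tool, called after "Call:" as name(argument=value, ...), one argument or row to a line, values as JSON. arm_command: Moves the arm, as the interface text tells. Shifts and turns lie within -1 to 1; 1 stands for 0.2 m of shift or pi rad of turn. Its arguments: {"type":"object","properties":{"increments":{"type":"array","items":{"type":"array","items":{"type":"number","minimum":-1,"maximum":1}}},"fingers":{"type":"number"},"force":{"type":"number"}},"required":["increments"]}

```bash
mkdir -p pics; ls
python3 - <<'E'
from plant import *
import cv2
s=read_state();print(s['t'],s['tool_pos'],s['orientation'],s['opening'])
for n in("scene","side","wrist"):
    c=read_camera(n);cv2.imwrite(f'pics/{n}0.png',c['image'][:,:,::-1]);print(n,c['fx'],c['cx'],c['cy'],c['k1'],c['T'].round(3).tolist())
E
```

```text
pics
0.0 [5.99783659e-01 2.76234676e-05 4.03688158e-01] [-2.22050377e+00 -2.22040897e+00  1.87204238e-03] 0.09286615304188697
scene 516.5759637286804 327.0756709562275 190.66227525800645 -0.014991607415240483 [[-0.415, 0.497, -0.762, 1.674], [0.91, 0.233, -0.344, 0.491], [0.006, -0.836, -0.549, 0.894], [0.0, 0.0, 0.0, 1.0]]
side 381.51715003404564 319.6743208647572 209.08304712166384 -0.0045055843110192555 [[-0.897, -0.253, 0.362, 0.236], [-0.442, 0.501, -0.744, 0.766], [0.007, -0.827, -0.562, 0.67], [0.0, 0.0, 0.0, 1.0]]
wrist 320.37154646210814 320.6626242703167 200.09049888837734 -0.05208546520726366 [[1.0, 0.0, -0.002, 0.6], [-0.0, -0.964, -0.265, 0.074], [-0.002, 0.265, -0.964, 0.383], [0.0, 0.0, 0.0, 1.0]]
```

View pics/scene0.png

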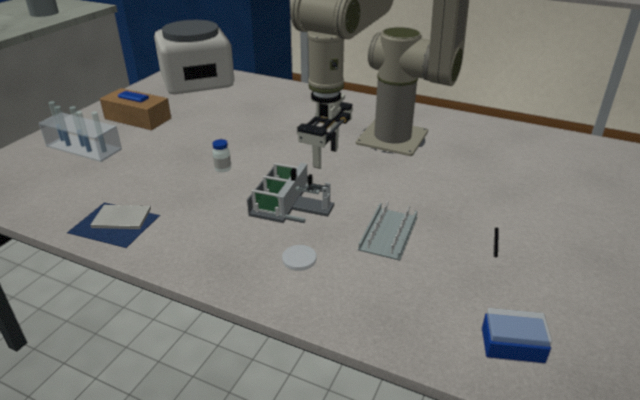

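View pics/side0.png

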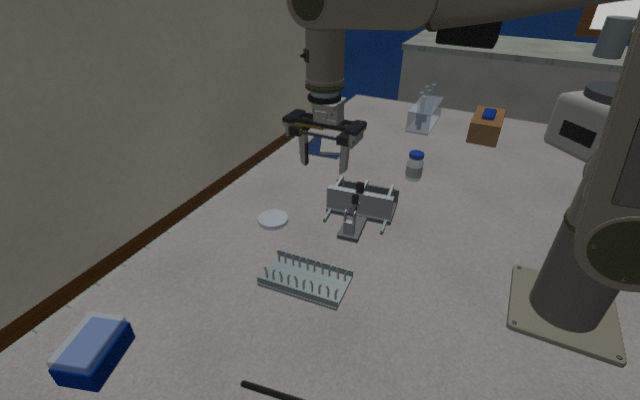

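View pics/wrist0.png

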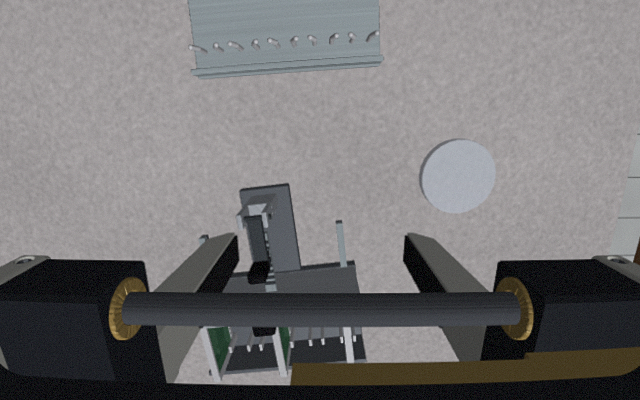

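The scene view shows the stand (about 285,195) with green cassettes and the rack (390,230). In the wrist view the stand's tail is at (265,190) and the rack at the top. I'll move to get a clearer view from above.

Call:
arm_command(
  increments=[
    [-0.1, -0.05, -0.2, 0, 0, 0],
    [-0.2, -0.1, -0.4, 0, 0, 0],
    [-0.25, -0.15, -0.5, 0, 0, 0],
    [-0.25, -0.15, -0.5, 0, 0, 0],
    [-0.25, -0.15, -0.5, 0, 0, 0],
  ],
)

```text
t: 0.78
tool_pos: [0.57, -0.0495, 0.5027]
orientation: [-2.22, -2.22, 0.002]
force: [0.9, -0.6, -0.1]
opening: 0.093
gripper_force: 0.0
```

```bash
cat > h.py <<'E'
from plant import *
import numpy as np, cv2
from scipy.spatial.transform import Rotation as R
def snap(n,f):
    c=read_camera(n);cv2.imwrite(f'pics/{f}.png',c['image'][:,:,::-1])
    np.savez(f'pics/{f}.npz',**{k:c[k] for k in c});return c
def load(f): return dict(np.load(f'pics/{f}.npz'))
def pt(c,u,v,z):
    K=np.array([[c['fx'],0,c['cx']],[0,c['fy'],c['cy']],[0,0,1.]])
    p=cv2.undistortPoints(np.array([[[u,v]]],float),K,np.array([float(c['k1']),0,0,0,0]))[0,0]
    d=c['T'][:3,:3]@np.r_[p,1];o=c['T'][:3,3];return o+d*(z-o[2])/d[2]
def proj(c,P):
    q=np.linalg.inv(c['T'])@np.r_[P,1];x,y=q[:2]/q[2];s=1+c['k1']*(x*x+y*y)
    return np.array([c['fx']*x*s+c['cx'],c['fy']*y*s+c['cy']])
E
python3 - <<'E'
from h import *
c=snap('wrist','w1');s=read_state();print(s['tool_pos'],s['force'])
E
```

```text
[ 0.57006046 -0.04942767  0.50239234] [-0.60966118  0.28482524 -1.05497073]
```

View pics/w1.png

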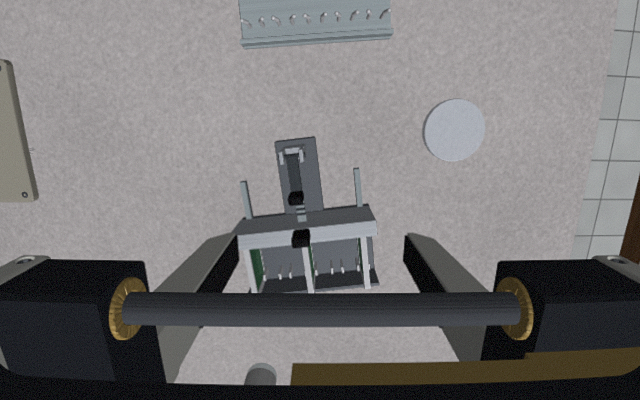

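The stand sits at about (305,220) with knob (294,197) and bar grip (301,236). Frames show at columns ~250, 308 and 365. The rack's near edge is at row 43. Zooming in for precise pixels.

Run:
```python
from h import *
i=cv2.imread('pics/w1.png')[120:300,220:400];cv2.imwrite('pics/w1c.png',cv2.resize(i,None,fx=3.3,fy=3.3,interpolation=cv2.INTER_CUBIC))
```

```text
(no output)
```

View pics/w1c.png

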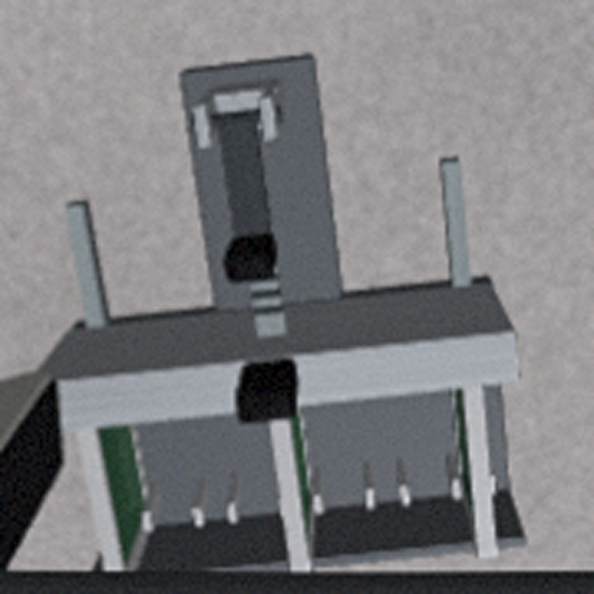

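Run:
```python
from h import *
c=load('w1')
g=lambda u,v,z:pt(c,u/3.3+220,v/3.3+120,z)
lip=[g(58,382,.09),g(515,333,.09),g(62,428,.09),g(517,380,.09)]
tail=[g(182,72,.014),g(313,55,.014)]
for n,p in zip('lipBL lipBR lipFL lipFR tL tR'.split(),lip+tail):print(n,p.round(4))
x=[lip[1]-lip[0],lip[3]-lip[2],tail[1]-tail[0]]
for v in x: print(np.linalg.norm(v),np.degrees(np.arctan2(v[1],v[0])))
print('knob',g(252,266,.114).round(4),'grip',g(267,402,.124).round(4))
a=np.arctan2(*(x[0]+x[1])[[1,0]]);ey=np.array([-np.sin(a),np.cos(a)])
print('origin from tail',(sum(tail)/2)[:2]-ey*.168)
for u,v in [(89,428),(281,420),(478,385)]: print('cas top back-ish',g(u,v,.082).round(4))
for u,v in [(241,46),(392,39)]: print('rack edge',pt(c,u,v,.0).round(4),pt(c,u,v,.026).round(4))
```

```text
lipBL [ 0.4595 -0.1316  0.09  ]
lipBR [ 0.6405 -0.1107  0.09  ]
lipFL [ 0.4597 -0.1515  0.09  ]
lipFR [ 0.6422 -0.1304  0.09  ]
tL [ 0.5027 -0.0162  0.014 ]
tR [ 0.5602 -0.0089  0.014 ]
0.1822171876904423 6.580954024119094
0.1837648017674921 6.582482514059311
0.05797644775047818 7.216832521541778
knob [ 0.5399 -0.0769  0.114 ] grip [ 0.5452 -0.1256  0.124 ]
origin from tail [ 0.5507305 -0.1794542]
cas top back-ish [ 0.4686 -0.155   0.082 ]
cas top back-ish [ 0.5478 -0.1511  0.082 ]
cas top back-ish [ 0.628  -0.1357  0.082 ]
rack edge [0.4571 0.116  0.    ] [0.4632 0.1111 0.026 ]
rack edge [ 0.6678  0.1249 -0.    ] [0.6625 0.1195 0.026 ]
```

Call:
arm_command(
  increments=[
    [-0.05, -0.05, 0.25, 0, 0, -0.015],
    [-0.1, -0.1, 0.5, 0, 0, -0.03],
    [-0.14, -0.15, 0.75, 0, 0, -0.037],
    [-0.14, -0.15, 0.95, 0, 0, -0.037],
    [-0.14, -0.15, 0.95, 0, 0, -0.037],
  ],
  fingers=0.14,
)

```text
t: 1.45
tool_pos: [0.5379, -0.077, 0.3093]
orientation: [-2.082, -2.34, 0.007]
force: [0.5, -0.3, 0.5]
opening: 0.0478
gripper_force: 0.0
```

Run:
```python
from h import *
c=snap('wrist','w2');s=read_state();print(s['tool_pos'],s['opening'],R.from_rotvec(s['orientation']).as_matrix().round(3))
```

```text
[ 0.53919304 -0.07729717  0.31257474] 0.04396710806255046 [[-0.117  0.993 -0.005]
 [ 0.993  0.117  0.001]
 [ 0.002 -0.005 -1.   ]]
```

View pics/w2.png

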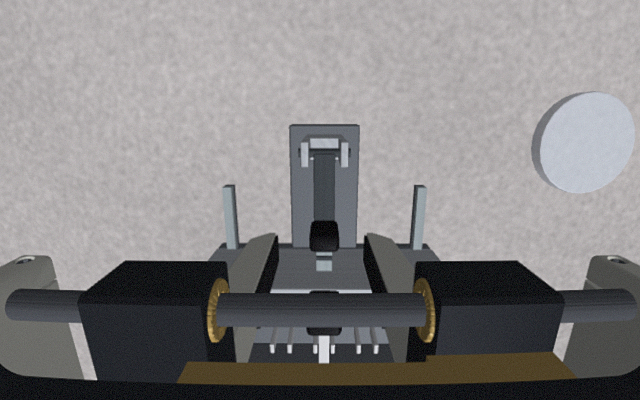

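The wrist view shows the knob (324,240) centred between the fingers, the tail end at row 125 and the grip at (323,298), hidden by the rod.

Run:
```python
from h import *
c=load('w2')
print(pt(c,324,246,.114),pt(c,290,125,.014),pt(c,360,125,.014), pt(c,324,300,.124))
```

```text
[ 0.53813596 -0.07822886  0.114     ] [ 0.50191615 -0.01579692  0.014     ] [ 0.56023752 -0.00892813  0.014     ] [ 0.54170335 -0.10793258  0.124     ]
```

Call:
arm_command(
  increments=[
    [0, 0, 0.1, 0, 0, 0],
    [0, 0, 0.2, 0, 0, 0],
    [0, 0, 0.2, 0, 0, 0],
    [0, 0, 0.2, 0, 0, 0],
    [0, 0, 0.2, 0, 0, 0],
  ],
)

```text
t: 2.12
tool_pos: [0.5406, -0.0781, 0.2761]
orientation: [2.087, 2.345, 0.002]
force: [0.5, 0.4, 0.4]
opening: 0.04
gripper_force: 0.0
```

Call:
arm_command(
  increments=[
    [0, 0, 0, 0, 0, 0],
    [0, 0, 0, 0, 0, 0],
    [0, 0, 0, 0, 0, 0],
    [0, 0, 0, 0, 0, 0],
    [0, 0, 0, 0, 0, 0],
  ],
  fingers=1,
  force=12,
)

```text
t: 2.75
tool_pos: [0.5391, -0.0783, 0.2748]
orientation: [-2.087, -2.345, 0.004]
force: [-9.0, -1.2, 6.9]
opening: 0.0178
gripper_force: 12.0
```

Call:
arm_command(
  increments=[
    [0.03, 0, -0.047, 0, 0, 0],
    [0.069, 0, -0.088, 0, 0, 0],
    [0.114, 0, -0.12, 0, 0, 0],
    [0.166, 0, -0.142, 0, 0, 0],
    [0.19, 0, -0.149, 0, 0, 0],
  ],
)

```text
t: 3.38
tool_pos: [0.5346, -0.0405, 0.3041]
orientation: [-2.088, -2.345, 0.005]
force: [-6.6, -4.7, 1.1]
opening: 0.0178
gripper_force: 12.0
```

Run:
```python
from h import *
c=snap('side','s3');s=read_state();print(s['tool_pos'],s['opening'],s['force'],s['gripper_force'])
i=c['image'][140:260,280:440,::-1];cv2.imwrite('pics/s3c.png',cv2.resize(i,None,fx=4,fy=4,interpolation=cv2.INTER_CUBIC))
```

```text
[ 0.53458381 -0.04008791  0.30425402] 0.01762028818571725 [-7.55301926 -2.16158198  3.53371498] 11.999770849943161
```

View pics/s3c.png

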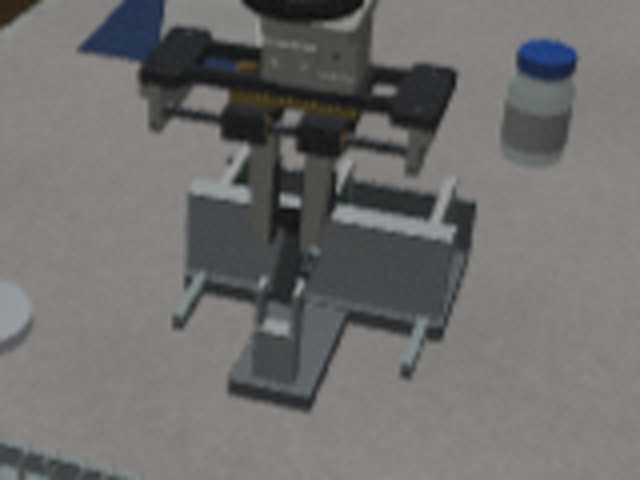

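The side crop shows the pawl lifted between the fingers (290,265), above the tail. Now release and go to the bar grip.

Call:
arm_command(
  increments=[
    [0, 0, 0, 0, 0, 0],
    [0, 0, 0, 0, 0, 0],
    [0, 0, 0, 0, 0, 0],
    [0, 0, -0.15, 0, 0, 0],
    [0, 0, -0.3, 0, 0, 0],
  ],
  fingers=0.14,
)

```text
t: 4.05
tool_pos: [0.5355, -0.0402, 0.3649]
orientation: [-2.088, -2.346, 0.001]
force: [0.4, -0.3, 0.3]
opening: 0.0401
gripper_force: 0.0
```

Call:
arm_command(
  increments=[
    [-0.22, 0, 0, 0, 0, 0],
    [-0.43, 0, 0, 0, 0, 0],
    [-0.43, 0, 0, 0, 0, 0],
    [-0.43, 0, 0.2, 0, 0, 0],
    [-0.43, 0, 0.3, 0, 0, 0],
  ],
)

```text
t: 4.68
tool_pos: [0.5449, -0.1249, 0.3023]
orientation: [-2.087, -2.345, 0.001]
force: [0.4, 0.6, -0.3]
opening: 0.04
gripper_force: 0.0
```

Run:
```python
from h import *
c=snap('wrist','w4');s=read_state();print(s['tool_pos'],s['opening'],s['force'])
```

```text
[ 0.54413567 -0.12459285  0.29972117] 0.040178900873639026 [-2.55627365  0.31627469 -1.7450661 ]
```

View pics/w4.png

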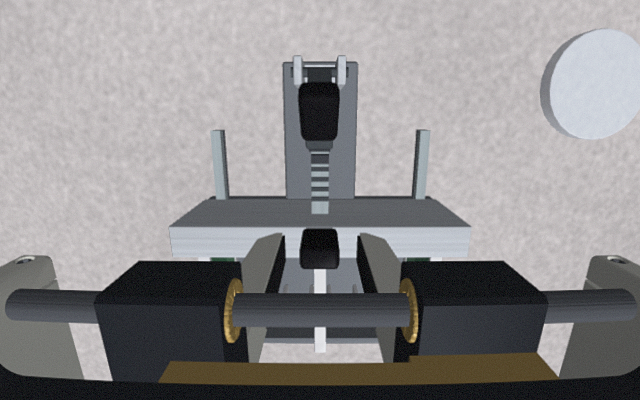

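The view shows the pawl up (318,110) and the bar grip (320,250) centred between the fingers.

Call:
arm_command(
  increments=[
    [0, 0, 0.12, 0, 0, 0],
    [0, 0, 0.12, 0, 0, 0],
    [0, 0, 0.12, 0, 0, 0],
    [0, 0, 0.12, 0, 0, 0],
    [0, 0, 0.12, 0, 0, 0],
  ],
)

```text
t: 5.35
tool_pos: [0.5459, -0.1257, 0.2815]
orientation: [2.088, 2.346, 0.001]
force: [0.2, -0.1, -0.5]
opening: 0.0402
gripper_force: 0.0
```

Call:
arm_command(
  increments=[
    [0, 0, 0, 0, 0, 0],
    [0, 0, 0, 0, 0, 0],
    [0, 0, 0, 0, 0, 0],
    [0, 0, 0, 0, 0, 0],
    [0, 0, 0, 0, 0, 0],
  ],
  fingers=1,
  force=20,
)

```text
t: 5.98
tool_pos: [0.5445, -0.1259, 0.2806]
orientation: [-2.087, -2.344, 0.004]
force: [-10.6, -0.8, 7.4]
opening: 0.0216
gripper_force: 20.0
```

Call:
arm_command(
  increments=[
    [0.05, 0, 0, 0, 0, 0],
    [0.1, 0, 0, 0, 0, 0],
    [0.15, 0, 0, 0, 0, 0],
    [0.165, 0, 0, 0, 0, 0],
    [0.165, 0, 0, 0, 0, 0],
  ],
)

```text
t: 6.6
tool_pos: [0.5408, -0.0949, 0.2806]
orientation: [2.089, 2.345, -0.009]
force: [-8.6, -13.8, 3.5]
opening: 0.0222
gripper_force: 20.0
```

Call:
arm_command(
  increments=[
    [0, 0, 0, 0, 0, 0],
    [0, 0, 0, 0, 0, 0],
    [0, 0, 0, 0, 0, 0],
    [0, 0, 0, 0, 0, 0],
    [0, 0, 0, 0, 0, 0],
  ],
)

```text
t: 7.22
tool_pos: [0.5408, -0.095, 0.2806]
orientation: [2.089, 2.345, -0.008]
force: [-8.6, -12.1, 4.0]
opening: 0.0223
gripper_force: 20.0
```

Call:
arm_command(
  increments=[
    [0, 0, 0, 0, 0, 0],
    [0, 0, 0, 0, 0, 0],
    [0, 0, -0.1, 0, 0, 0],
    [0, 0, -0.3, 0, 0, 0],
    [0, 0, -0.4, 0, 0, 0],
  ],
  fingers=0.3,
)

```text
t: 7.85
tool_pos: [0.5425, -0.0929, 0.3644]
orientation: [2.086, 2.344, 0.003]
force: [0.2, -0.8, -0.2]
opening: 0.0323
gripper_force: 0.0
```

Call:
arm_command(
  increments=[
    [-0.21, 0, 0, 0, 0, 0],
    [-0.42, 0, 0, 0, 0, 0],
    [-0.42, 0, 0, 0, 0, 0],
    [-0.42, 0, 0, 0, 0, 0],
    [-0.42, 0, 0, 0, 0, 0],
  ],
)

```text
t: 8.48
tool_pos: [0.5515, -0.1753, 0.3606]
orientation: [-2.087, -2.348, -0.0]
force: [-0.0, 0.6, -0.3]
opening: 0.0327
gripper_force: 0.0
```

Run:
```python
from h import *
c=snap('wrist','w5');s=read_state();print(s['tool_pos'],s['opening'],s['force'])
```

```text
[ 0.55152387 -0.17530087  0.36060495] 0.03269511502344328 [ 1.09574368 -0.51310277  0.4624959 ]
```

View pics/w5.png

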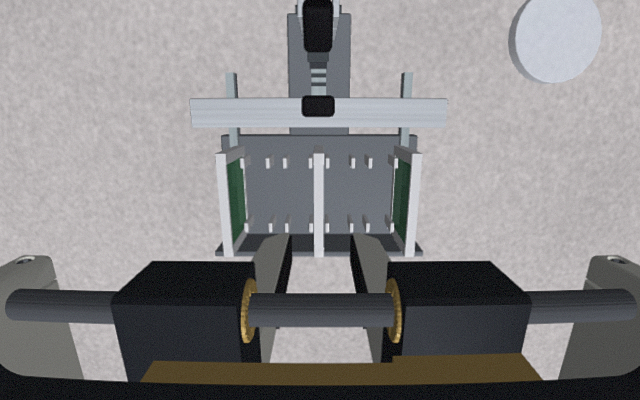

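The stand shows exactly three cassettes, tops at columns 222, 319 and 416, rows 153–255; the bar is fully back, pawl up.

Run:
```python
from h import *
c=load('w5');o=np.array([.55,-.179]);a=np.radians(6.6);M=np.array([[np.cos(a),np.sin(a)],[-np.sin(a),np.cos(a)]])
for u,v in [(319,153),(319,256),(222,154),(228,255),(416,154),(412,255)]:
    p=pt(c,u,v,.082);print(p.round(4),(M@(p[:2]-o)).round(4))
s=read_state();print(M@(s['tool_pos'][:2]-o))
```

```text
[ 0.5451 -0.1332  0.082 ] [0.0004 0.0461]
[ 0.5556 -0.2228  0.082 ] [ 0.0005 -0.0441]
[ 0.4673 -0.143   0.082 ] [-0.078   0.0453]
[ 0.4757 -0.2314  0.082 ] [-0.0798 -0.0436]
[ 0.623  -0.1246  0.082 ] [0.0788 0.0456]
[ 0.6369 -0.2124  0.082 ] [ 0.0825 -0.0432]
[0.00193894 0.00349946]
```

Call:
arm_command(
  increments=[
    [-0.012, -0.007, 0.15, 0, 0, 0],
    [-0.012, -0.007, 0.35, 0, 0, 0],
    [-0.012, -0.007, 0.5, 0, 0, 0],
    [-0.012, -0.007, 0.62, 0, 0, 0],
    [-0.012, -0.007, 0.62, 0, 0, 0],
  ],
  fingers=0.45,
)

```text
t: 9.15
tool_pos: [0.5493, -0.1777, 0.2343]
orientation: [-2.085, -2.344, 0.002]
force: [0.1, -0.6, 0.2]
opening: 0.0256
gripper_force: 0.0
```

Call:
arm_command(
  increments=[
    [0, 0, 0, 0, 0, 0],
    [0, 0, 0, 0, 0, 0],
    [0, 0, 0, 0, 0, 0],
    [0, 0, 0, 0, 0, 0],
    [0, 0, 0, 0, 0, 0],
  ],
  fingers=1,
  force=15,
)

```text
t: 9.78
tool_pos: [0.551, -0.179, 0.2383]
orientation: [2.087, 2.345, 0.002]
force: [-1.7, 1.5, 6.4]
opening: 0.0092
gripper_force: 15.0
```

Call:
arm_command(
  increments=[
    [0, 0, -0.1, 0, 0, 0],
    [0, 0, -0.3, 0, 0, 0],
    [0, 0, -0.6, 0, 0, 0],
    [0, 0, -0.8, 0, 0, 0],
    [0, 0, -0.8, 0, 0, 0],
  ],
)

```text
t: 10.4
tool_pos: [0.5513, -0.1793, 0.403]
orientation: [2.083, 2.34, 0.005]
force: [0.9, 0.2, -1.8]
opening: 0.009
gripper_force: 15.0
```

Call:
arm_command(
  increments=[
    [0.25, 0.05, 0, 0, 0, 0.01],
    [0.5, 0.1, 0, 0, 0, 0.02],
    [0.75, 0.15, 0, 0, 0, 0.023],
    [1.0, 0.2, 0, 0, 0, 0.023],
    [1.0, 0.2, 0, 0, 0, 0.023],
  ],
)

```text
t: 11.02
tool_pos: [0.5664, 0.0277, 0.3957]
orientation: [-2.166, -2.273, 0.001]
force: [-0.1, -0.4, -1.7]
opening: 0.0087
gripper_force: 15.0
```

Call:
arm_command(
  increments=[
    [0.2, 0, -0.2, 0, 0, 0],
    [0.3, 0, -0.4, 0, 0, 0],
    [0.3, 0, -0.4, 0, 0, 0],
    [0.3, 0, -0.4, 0, 0, 0],
    [0.3, 0, -0.4, 0, 0, 0],
  ],
)

```text
t: 11.65
tool_pos: [0.5641, 0.0834, 0.4743]
orientation: [-2.172, -2.267, 0.004]
force: [-0.5, 0.8, -1.0]
opening: 0.0089
gripper_force: 15.0
```

Run:
```python
from h import *
c=snap('wrist','w6');s=read_state();print(s['tool_pos'],s['opening'],s['force'],R.from_rotvec(s['orientation']).as_matrix().round(3))
```

```text
[0.56409387 0.08345234 0.47454041] 0.0085901907280752 [ 0.77071535 -0.38580607 -0.93617614] [[-0.043  0.999 -0.003]
 [ 0.999  0.043 -0.   ]
 [-0.    -0.003 -1.   ]]
```

View pics/w6.png

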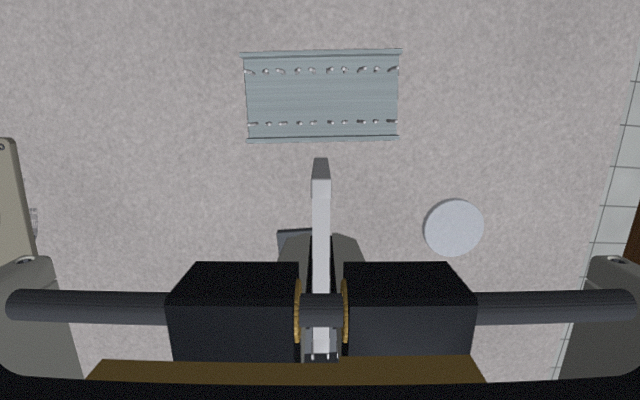

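The held cassette is upright at column 320; the rack spans about (243–402, 50–142), nearly aligned with the image.

```bash
cat >> h.py <<'E'
def rack(c,roi):
    x0,y0,x1,y1=roi;i=c['image'][y0:y1,x0:x1].astype(int)
    m=((i[:,:,2]-i[:,:,0])>4).astype(np.uint8)*255
    m=cv2.morphologyEx(cv2.morphologyEx(m,cv2.MORPH_CLOSE,np.ones((9,9))),cv2.MORPH_OPEN,np.ones((5,5)))
    k=max(cv2.findContours(m,0,2)[0],key=cv2.contourArea);k=k+np.array([x0,y0])
    return k
E
python3 - <<'E'
from h import *
c=load('w6');k=rack(c,(200,20,450,156))
print(cv2.boundingRect(k),cv2.minAreaRect(k))
for z in(.008,.026):
    w=np.array([pt(c,*p[0],z)[:2] for p in k],np.float32);r=cv2.minAreaRect(w);print(z,r,cv2.boxPoints(r).round(4).tolist())
i=c['image'][30:156,230:415,::-1];cv2.imwrite('pics/w6c.png',cv2.resize(i,None,fx=4.2,fy=4.2,interpolation=cv2.INTER_CUBIC))
E
```

```text
(240, 49, 162, 95) ((321.3790283203125, 95.57389831542969), (92.45013427734375, 161.1092987060547), 88.83085632324219)
0.008 ((0.5589151382446289, 0.17732661962509155), (0.20924431085586548, 0.11855463683605194), 3.6043107509613037) [[0.45080000162124634, 0.22990000247955322], [0.45820000767707825, 0.11159999668598175], [0.6671000123023987, 0.12470000237226486], [0.659600019454956, 0.24310000240802765]]
0.026 ((0.5589938163757324, 0.1765204817056656), (0.20079484581947327, 0.11376730352640152), 3.604330539703369) [[0.4551999866962433, 0.22699999809265137], [0.46239998936653137, 0.11339999735355377], [0.6628000140190125, 0.12610000371932983], [0.6556000113487244, 0.23960000276565552]]
```

View pics/w6c.png

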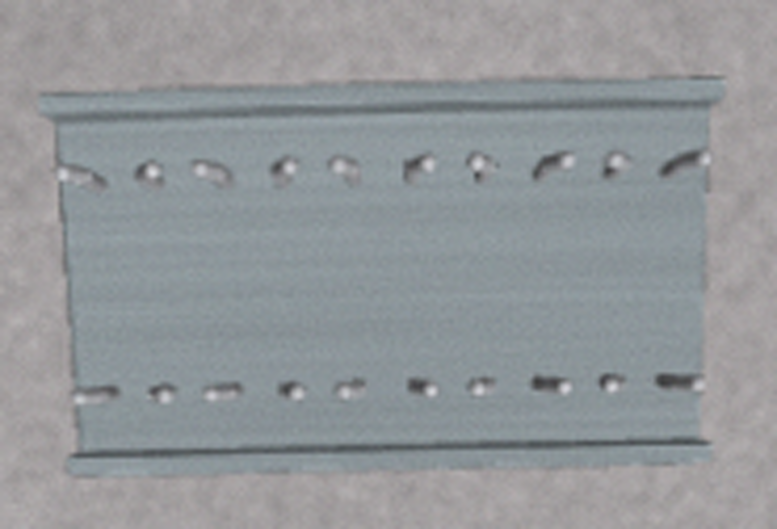

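The crop shows five wire pairs; the tips are legible (near row y≈390, far row y≈165), so the slot centres follow.

```bash
cat >> h.py <<'E'
def slots(c,near,far,s=1,ox=0,oy=0):
    P=[np.array([pt(c,u/s+ox,v/s+oy,.042)[:2] for u,v in r]) for r in(near,far)]
    C=[(p[0::2]+p[1::2])/2 for p in P];m=(C[0]+C[1])/2
    d=np.polyfit(range(5),m,1)[0];print('pitch',np.linalg.norm(d),'ang x',np.degrees(np.arctan2(d[1],d[0])))
    e=(C[1]-C[0]).mean(0);print('rowgap',np.linalg.norm(e),'ang y',np.degrees(np.arctan2(-e[0],e[1])))
    print(m.round(4).tolist(), m.mean(0));return m
E
python3 - <<'E'
from h import *
n=[(80,399),(165,397),(208,396),(297,394),(347,394),(431,391),(475,391),(566,388),(604,387),(699,385)]
f=[(64,174),(151,173),(200,169),(291,167),(336,166),(428,164),(473,161),(569,159),(613,160),(705,160)]
slots(load('w6'),n,f,4.2,230,30)
E
```

```text
pitch 0.03970859370639963 ang x 3.751305757045171
rowgap 0.06410923304729838 ang y 3.589132031430051
[[0.4804, 0.1708], [0.5198, 0.1735], [0.5598, 0.1759], [0.5994, 0.1788], [0.6388, 0.1812]] [0.55963189 0.17605709]
```

Call:
arm_command(
  increments=[
    [0.25, 0, 0, 0, 0, -0.007],
    [0.466, 0, 0.2, 0, 0, -0.007],
    [0.466, 0, 0.5, 0, 0, -0.007],
    [0.466, 0, 0.8, 0, 0, -0.007],
    [0.466, 0, 0.87, 0, 0, -0.007],
  ],
)

```text
t: 12.32
tool_pos: [0.5578, 0.1766, 0.2965]
orientation: [-2.143, -2.289, 0.014]
force: [-0.1, 0.3, -1.3]
opening: 0.0092
gripper_force: 15.0
```

Call:
arm_command(
  increments=[
    [0, 0, 0, 0, 0, 0],
    [0, 0, 0, 0, 0, 0],
    [0, 0, 0, 0, 0, 0],
    [0, 0, 0, 0, 0, 0],
    [0, 0, 0, 0, 0, 0],
  ],
)

```text
t: 12.95
tool_pos: [0.5603, 0.1775, 0.3032]
orientation: [2.146, 2.293, 0.001]
force: [-0.0, 0.3, -1.4]
opening: 0.009
gripper_force: 15.0
```

Run:
```python
from h import *
for i in range(3):
    s=read_state();print(s['tool_pos'].round(4),s['orientation'].round(3)); c=snap('scene','sc7')
i=c['image'][160:270,330:440,::-1];cv2.imwrite('pics/sc7c.png',cv2.resize(i,None,fx=5,fy=5,interpolation=cv2.INTER_CUBIC))
```

```text
[0.5603 0.1775 0.3032] [2.146e+00 2.293e+00 1.000e-03]
[0.5602 0.1775 0.3029] [2.147e+00 2.293e+00 1.000e-03]
[0.5602 0.1775 0.3027] [2.147 2.293 0.   ]
```

View pics/sc7c.png

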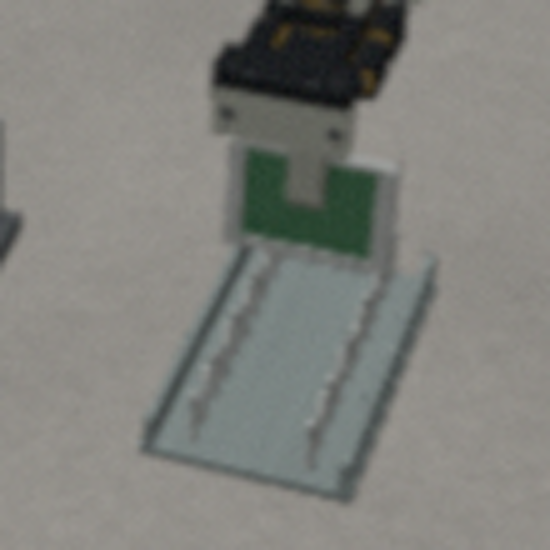

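The scene crop shows the cassette hanging upright over the rack, between the rails. Lowering it.

Call:
arm_command(
  increments=[
    [-0.005, -0.003, 0.06, 0, 0, 0],
    [-0.005, -0.003, 0.12, 0, 0, 0],
    [-0.005, -0.003, 0.18, 0, 0, 0],
    [-0.005, -0.003, 0.24, 0, 0, 0],
    [-0.005, -0.003, 0.28, 0, 0, 0],
  ],
)

```text
t: 13.72
tool_pos: [0.5593, 0.1764, 0.2452]
orientation: [-2.146, -2.293, 0.002]
force: [1.1, -0.2, -1.0]
opening: 0.0087
gripper_force: 15.0
```

Call:
arm_command(
  increments=[
    [0, 0, 0.03, 0, 0, 0],
    [0, 0, 0.06, 0, 0, 0],
    [0, 0, 0.08, 0, 0, 0],
    [0, 0, 0.08, 0, 0, 0],
    [0, 0, 0.08, 0, 0, 0],
  ],
)

```text
t: 14.35
tool_pos: [0.5602, 0.1766, 0.2321]
orientation: [2.146, 2.293, 0.002]
force: [-2.4, -0.8, 6.3]
opening: 0.0087
gripper_force: 15.0
```

Call:
arm_command(
  increments=[
    [0, 0, 0, 0, 0, 0],
    [0, 0, 0, 0, 0, 0],
    [0, 0, 0, 0, 0, 0],
    [0, 0, -0.15, 0, 0, 0],
    [0, 0, -0.35, 0, 0, 0],
  ],
  fingers=0.45,
)

```text
t: 14.98
tool_pos: [0.559, 0.1763, 0.2997]
orientation: [-2.146, -2.292, 0.004]
force: [0.6, -0.7, 0.2]
opening: 0.0254
gripper_force: 0.0
```

Call:
arm_command(
  increments=[
    [0, 0, -0.3, 0, 0, 0],
    [-0.2, 0.03, -0.3, 0, 0, 0],
    [-0.5, 0.06, -0.3, 0, 0, 0],
    [-0.75, 0.1, -0.3, 0, 0, 0],
    [-1.0, 0.12, -0.3, 0, 0, 0],
  ],
)

```text
t: 15.6
tool_pos: [0.5969, -0.0232, 0.3605]
orientation: [2.147, 2.293, 0.0]
force: [0.8, 0.2, 0.2]
opening: 0.0257
gripper_force: 0.0
```

Call:
arm_command(
  increments=[
    [-0.25, 0.04, 0, 0, 0, -0.005],
    [-0.5, 0.08, 0, 0, 0, -0.01],
    [-0.746, 0.115, 0, 0, 0, -0.016],
    [-0.746, 0.115, 0, 0, 0, -0.016],
    [-0.746, 0.115, 0, 0, 0, -0.016],
  ],
)

```text
t: 16.23
tool_pos: [0.6295, -0.1687, 0.3601]
orientation: [-2.089, -2.345, -0.0]
force: [0.3, 0.1, 0.1]
opening: 0.0257
gripper_force: 0.0
```

```bash
cat >> h.py <<'E'
def dev(target,yaw):
    s=read_state();m=R.from_rotvec(s['orientation']).as_matrix()
    y=np.degrees(np.arctan2(m[1,1],m[0,1]))  # tool y vs world x
    d=m.T@(np.array(target)-s['tool_pos']);print('pos',s['tool_pos'].round(4),'yaw',y.round(2),'units',(d/.2).round(3),'rotz',((y-yaw)/180).round(4),'open',s['opening'],'F',s['force'].round(1))
E
python3 - <<'E'
from h import *
snap('wrist','w8');dev((.6294,-.1688,.2375),6.6)
E
```

```text
pos [ 0.6295 -0.168   0.3603] yaw 6.68 units [-0.004 -0.001  0.614] rotz 0.0004 open 0.025321368740085306 F [0.8 0.5 0. ]
```

View pics/w8.png

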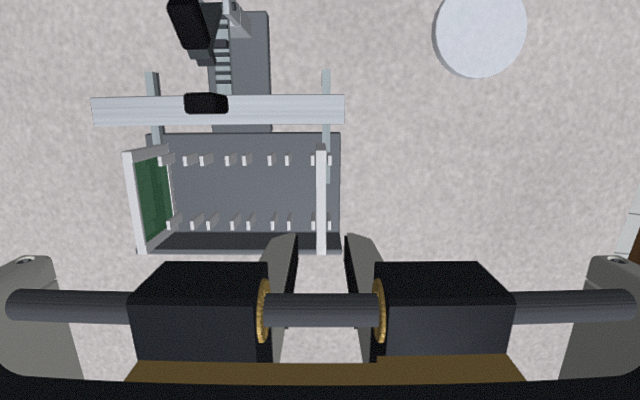

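The cassette top is centred at column 321 between the fingers. Grasping it and going to the rack.

Call:
arm_command(
  increments=[
    [0, 0, 0.15, 0, 0, 0],
    [0, 0, 0.35, 0, 0, 0],
    [0, 0, 0.5, 0, 0, 0],
    [0, 0, 0.61, 0, 0, 0],
    [0, 0, 0.61, 0, 0, 0],
  ],
)

```text
t: 16.9
tool_pos: [0.6288, -0.1677, 0.2365]
orientation: [-2.085, -2.345, 0.002]
force: [0.4, -0.0, -0.1]
opening: 0.0254
gripper_force: 0.0
```

Call:
arm_command(
  increments=[
    [0, 0, 0, 0, 0, 0],
    [0, 0, 0, 0, 0, 0],
    [0, 0, 0, 0, 0, 0],
    [0, 0, 0, 0, 0, 0],
    [0, 0, 0, 0, 0, 0],
  ],
  fingers=1,
  force=15,
)

```text
t: 17.52
tool_pos: [0.6303, -0.1691, 0.2404]
orientation: [2.087, 2.345, 0.002]
force: [-0.1, 1.0, 7.4]
opening: 0.009
gripper_force: 15.0
```

Call:
arm_command(
  increments=[
    [0, 0, -0.1, 0, 0, 0],
    [0, 0, -0.3, 0, 0, 0],
    [0, 0, -0.6, 0, 0, 0],
    [0, 0, -0.85, 0, 0, 0],
    [0, 0, -0.85, 0, 0, 0],
  ],
)

```text
t: 18.15
tool_pos: [0.6305, -0.1693, 0.4168]
orientation: [2.082, 2.339, 0.007]
force: [0.3, -0.2, -0.4]
opening: 0.0088
gripper_force: 15.0
```

Call:
arm_command(
  increments=[
    [0.25, 0, 0, 0, 0, 0],
    [0.5, 0, -0.1, 0, 0, 0],
    [0.75, 0, -0.2, 0, 0, 0],
    [1.0, 0, -0.3, 0, 0, 0],
    [1.0, 0, -0.35, 0, 0, 0],
  ],
)

```text
t: 18.77
tool_pos: [0.6057, 0.033, 0.4798]
orientation: [-2.083, -2.351, -0.002]
force: [-0.0, -0.4, -0.1]
opening: 0.0088
gripper_force: 15.0
```

Call:
arm_command(
  increments=[
    [0.25, 0, 0, 0, 0, 0.005],
    [0.27, 0, 0, 0, 0, 0.016],
    [0.27, 0, 0, 0, 0, 0.016],
    [0.27, 0, 0, 0, 0, 0.016],
    [0.27, 0, 0, 0, 0, 0.016],
  ],
)

```text
t: 19.4
tool_pos: [0.6002, 0.0824, 0.4783]
orientation: [-2.148, -2.292, 0.001]
force: [-0.2, 0.1, -1.4]
opening: 0.0086
gripper_force: 15.0
```

Run:
```python
from h import *
c=snap('wrist','w9');dev((.6395,.1816,.30),3.65)
# predicted slot centres and wire-mouth in the picture if rack did not move
e=np.array([np.cos(np.radians(3.65)),np.sin(np.radians(3.65))]);f=np.array([-e[1],e[0]]);o=np.array([.5596,.1765])
i=c['image'][:,:,::-1].copy()
for k in(-2,-1,0,1,2):
    for s in(-1,1):
        for m in(-.012,.012):
            u=proj(c,np.r_[o+e*(k*.04+m)+f*s*.032,.042]);cv2.circle(i,tuple(int(round(t)) for t in u),1,(0,0,255),-1)
i=i[20:180,180:420];cv2.imwrite('pics/w9c.png',cv2.resize(i,None,fx=3.3,fy=3.3,interpolation=cv2.INTER_CUBIC))
```

```text
pos [0.6002 0.0826 0.4784] yaw 3.74 units [0.481 0.228 0.892] rotz 0.0005 open 0.009399563302883343 F [ 0.6 -1.  -1.3]
```

View pics/w9c.png

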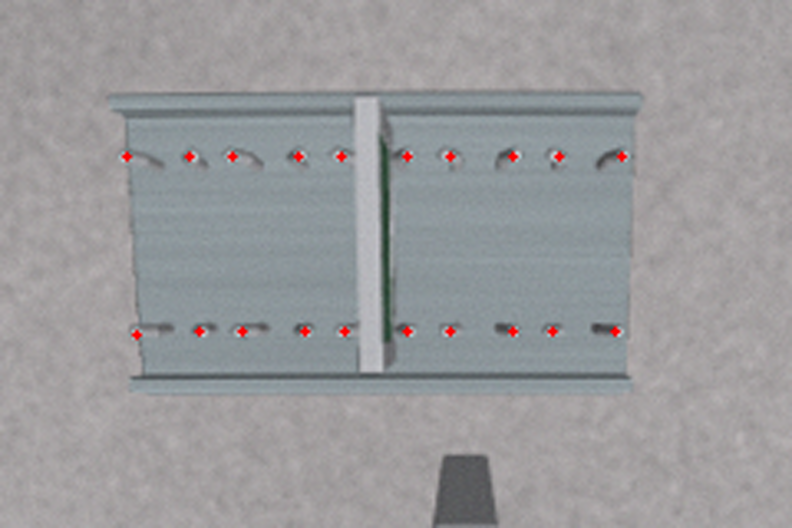

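The predicted marks lie exactly on the wire tips, so the rack has not moved. The first cassette sits upright in slot 2. Placing the second in slot 4.

Call:
arm_command(
  increments=[
    [0.25, 0.12, 0, 0, 0, 0],
    [0.481, 0.228, 0.1, 0, 0, 0],
    [0.481, 0.228, 0.4, 0, 0, 0],
    [0.481, 0.228, 0.7, 0, 0, 0],
    [0.481, 0.228, 0.87, 0, 0, 0],
  ],
)

```text
t: 20.08
tool_pos: [0.6381, 0.1819, 0.2999]
orientation: [-2.145, -2.291, 0.007]
force: [0.1, -0.5, -0.9]
opening: 0.0093
gripper_force: 15.0
```

Call:
arm_command(
  increments=[
    [0, 0, 0, 0, 0, 0],
    [0, 0, 0, 0, 0, 0],
    [0, 0, 0, 0, 0, 0],
    [0, 0, 0, 0, 0, 0],
    [0, 0, 0, 0, 0, 0],
  ],
)

```text
t: 20.7
tool_pos: [0.6395, 0.1824, 0.3056]
orientation: [2.146, 2.293, 0.002]
force: [-0.1, 0.2, -1.0]
opening: 0.0091
gripper_force: 15.0
```

Run:
```python
from h import *
dev((.6395,.1816,.232),3.65)
```

```text
pos [0.6395 0.1824 0.3056] yaw 3.78 units [-0.004 -0.001  0.368] rotz 0.0007 open 0.009054815978165254 F [-0.1  0.2 -1. ]
```

Call:
arm_command(
  increments=[
    [-0.003, 0, 0.06, 0, 0, 0],
    [-0.003, 0, 0.12, 0, 0, 0],
    [-0.003, 0, 0.18, 0, 0, 0],
    [-0.003, 0, 0.24, 0, 0, 0],
    [-0.003, 0, 0.28, 0, 0, 0],
  ],
)

```text
t: 21.32
tool_pos: [0.639, 0.1817, 0.2471]
orientation: [-2.146, -2.293, 0.002]
force: [0.1, -0.2, -1.1]
opening: 0.009
gripper_force: 15.0
```

Call:
arm_command(
  increments=[
    [0, 0, 0.03, 0, 0, 0],
    [0, 0, 0.06, 0, 0, 0],
    [0, 0, 0.08, 0, 0, 0],
    [0, 0, 0.08, 0, 0, 0],
    [0, 0, 0.08, 0, 0, 0],
  ],
)

```text
t: 21.95
tool_pos: [0.6398, 0.1819, 0.2343]
orientation: [2.146, 2.293, 0.002]
force: [-2.9, -0.0, 6.4]
opening: 0.009
gripper_force: 15.0
```

Call:
arm_command(
  increments=[
    [0, 0, 0, 0, 0, 0],
    [0, 0, 0, 0, 0, 0],
    [0, 0, 0, 0, 0, 0],
    [0, 0, -0.15, 0, 0, 0],
    [0, 0, -0.35, 0, 0, 0],
  ],
  fingers=0.45,
)

```text
t: 22.58
tool_pos: [0.6386, 0.1817, 0.3014]
orientation: [-2.146, -2.292, 0.004]
force: [1.2, 0.0, 0.5]
opening: 0.0258
gripper_force: 0.0
```

Call:
arm_command(
  increments=[
    [0, 0, -0.3, 0, 0, 0],
    [-0.2, -0.1, -0.4, 0, 0, 0],
    [-0.5, -0.25, -0.4, 0, 0, 0],
    [-0.75, -0.4, -0.4, 0, 0, 0],
    [-1.0, -0.5, -0.4, 0, 0, 0],
  ],
)

```text
t: 23.2
tool_pos: [0.5514, -0.0259, 0.3826]
orientation: [2.147, 2.293, -0.0]
force: [0.3, 0.0, -0.3]
opening: 0.0256
gripper_force: 0.0
```

Run:
```python
from h import *
dev((.4704,-.1872,.36),6.6)
```

```text
pos [ 0.5514 -0.0259  0.3826] yaw 3.79 units [-0.778 -0.457  0.113] rotz -0.0156 open 0.025604663839843132 F [ 0.3  0.  -0.3]
```

Call:
arm_command(
  increments=[
    [-0.25, -0.15, 0, 0, 0, -0.005],
    [-0.5, -0.3, 0, 0, 0, -0.01],
    [-0.778, -0.457, 0.05, 0, 0, -0.016],
    [-0.778, -0.457, 0.11, 0, 0, -0.016],
    [-0.778, -0.457, 0.11, 0, 0, -0.016],
  ],
)

```text
t: 23.82
tool_pos: [0.4714, -0.1855, 0.3593]
orientation: [-2.089, -2.344, 0.0]
force: [-0.7, 0.4, -0.3]
opening: 0.0255
gripper_force: 0.0
```

Run:
```python
from h import *
c=snap('wrist','w10');dev((.4704,-.1872,.2385),6.6)
for p in[(.043,),(-.043,)]:
    a=np.radians(6.6);ex=np.array([np.cos(a),np.sin(a)]);ey=np.array([-ex[1],ex[0]])
    w=np.array([.55,-.179])-.08*ex+(p[0]+.001)*ey;u=proj(c,np.r_[w,.082]).round(1);r=c['image'][int(u[1])+(3 if p[0]>0 else -3)].sum(1)
    print(u,[int(x) for x in r[int(u[0])-14:int(u[0])+15]])
```

```text
pos [ 0.4719 -0.1849  0.36  ] yaw 6.67 units [-0.011 -0.009  0.608] rotz 0.0004 open 0.025546736283926265 F [-0.4 -0.6  0.8]
[319.8 155.2] [343, 341, 326, 332, 348, 504, 540, 542, 409, 367, 595, 628, 630, 625, 617, 619, 626, 629, 649, 632, 403, 257, 478, 532, 544, 525, 382, 331, 341]
[319.9 253.9] [150, 170, 151, 156, 153, 162, 153, 150, 147, 172, 465, 633, 645, 635, 624, 634, 631, 641, 650, 672, 350, 155, 150, 150, 136, 154, 160, 151, 174]
```

Call:
arm_command(
  increments=[
    [-0.011, -0.008, 0.15, 0, 0, 0],
    [-0.011, -0.008, 0.35, 0, 0, 0],
    [-0.011, -0.008, 0.5, 0, 0, 0],
    [-0.011, -0.008, 0.605, 0, 0, 0],
    [-0.011, -0.008, 0.605, 0, 0, 0],
  ],
)

```text
t: 24.5
tool_pos: [0.4705, -0.1862, 0.2381]
orientation: [-2.083, -2.347, 0.001]
force: [0.2, 0.8, -0.0]
opening: 0.0256
gripper_force: 0.0
```

Call:
arm_command(
  increments=[
    [0, 0, 0, 0, 0, 0],
    [0, 0, 0, 0, 0, 0],
    [0, 0, 0, 0, 0, 0],
    [0, 0, 0, 0, 0, 0],
    [0, 0, 0, 0, 0, 0],
  ],
  fingers=1,
  force=15,
)

```text
t: 25.12
tool_pos: [0.4711, -0.1882, 0.241]
orientation: [2.087, 2.345, 0.002]
force: [-0.2, 2.3, 5.9]
opening: 0.009
gripper_force: 15.0
```

Call:
arm_command(
  increments=[
    [0, 0, -0.1, 0, 0, 0],
    [0, 0, -0.3, 0, 0, 0],
    [0, 0, -0.6, 0, 0, 0],
    [0, 0, -0.85, 0, 0, 0],
    [0, 0, -0.85, 0, 0, 0],
  ],
)

```text
t: 25.75
tool_pos: [0.4713, -0.1887, 0.4152]
orientation: [2.083, 2.34, 0.003]
force: [0.6, -0.2, -1.1]
opening: 0.009
gripper_force: 15.0
```

Call:
arm_command(
  increments=[
    [0.25, 0.15, 0, 0, 0, 0],
    [0.5, 0.3, -0.1, 0, 0, 0],
    [0.75, 0.45, -0.2, 0, 0, 0],
    [1.0, 0.6, -0.3, 0, 0, 0],
    [1.0, 0.63, -0.35, 0, 0, 0],
  ],
)

```text
t: 26.38
tool_pos: [0.5731, 0.0288, 0.4789]
orientation: [-2.082, -2.351, -0.0]
force: [-0.7, -0.7, -1.3]
opening: 0.009
gripper_force: 15.0
```

Run:
```python
from h import *
dev((.6002,.0824,.4783),3.74)
```

```text
pos [0.5731 0.0288 0.4789] yaw 6.93 units [0.25  0.167 0.003] rotz 0.0177 open 0.009039867035080277 F [-0.7 -0.7 -1.3]
```

Call:
arm_command(
  increments=[
    [0.25, 0.167, 0, 0, 0, 0.017],
    [0.25, 0.167, 0, 0, 0, 0.017],
    [0.25, 0.167, 0, 0, 0, 0.017],
    [0.25, 0.167, 0, 0, 0, 0.017],
    [0.25, 0.167, 0, 0, 0, 0.017],
  ],
)

```text
t: 27.0
tool_pos: [0.5995, 0.0777, 0.4797]
orientation: [2.152, 2.289, 0.0]
force: [-0.2, -0.0, -0.9]
opening: 0.0092
gripper_force: 15.0
```

Run:
```python
from h import *
c=snap('wrist','w11');dev((.4797,.1714,.30),3.65)
b=load('w9')
A=cv2.cvtColor(b['image'],cv2.COLOR_RGB2GRAY);B=cv2.cvtColor(c['image'],cv2.COLOR_RGB2GRAY)
# three rack parts: left part, middle (cassette), right end far wires; expected shift from pose difference
for n,(x0,y0,x1,y1) in dict(left=(208,42,278,142),mid=(270,42,315,142),right=(318,42,345,142)).items():
    r=cv2.matchTemplate(B[max(0,y0-40):y1+40,x0-60:x1+60],A[y0:y1,x0:x1],cv2.TM_CCOEFF_NORMED);_,v,_,l=cv2.minMaxLoc(r)
    p0=np.array([(x0+x1)/2,(y0+y1)/2]);sh=np.array(l)+[x0-60,max(0,y0-40)]-[x0,y0]
    print(n,round(v,3),'shift',sh,'world',(pt(c,*(p0+sh),.02)-pt(b,*p0,.02)).round(4))
# where are white cassette tops (row at mid)
for s in (0,2,4):
    e=np.array([np.cos(np.radians(3.65)),np.sin(np.radians(3.65))]);w=np.array([.5596,.1765])+e*(s-2)*.04
    u=proj(c,np.r_[w,.076]).round(1);print(s,u,[int(x) for x in c['image'][int(u[1])].sum(1)[int(u[0])-12:int(u[0])+13]])
```

```text
pos [0.5996 0.0778 0.4798] yaw 3.53 units [ 0.504 -0.57   0.899] rotz -0.0007 open 0.008958202891740714 F [-0.   0.5 -0.7]
left 0.812 shift [ 0 -3] world [-0.0004 -0.0005  0.    ]
mid 0.914 shift [ 0 -4] world [-0.0004  0.0005  0.    ]
right 0.875 shift [ 0 -4] world [-0.0004  0.0003  0.    ]
0 [221.3  88.8] [510, 510, 496, 481, 483, 484, 505, 505, 499, 489, 477, 434, 437, 452, 444, 437, 448, 455, 453, 456, 459, 448, 456, 448, 457]
2 [291.1  88.1] [460, 456, 455, 448, 451, 454, 456, 449, 445, 497, 540, 554, 560, 555, 570, 559, 427, 228, 188, 316, 357, 426, 450, 449, 465]
4 [361.3  87.9] [447, 458, 442, 398, 322, 152, 131, 120, 144, 344, 570, 556, 558, 543, 565, 552, 516, 438, 433, 441, 441, 430, 422, 476, 483]
```

Rack unmoved (shift under 1 mm) and both cassettes are where expected. Placing the third in slot 0.

Call:
arm_command(
  increments=[
    [0.2, -0.2, 0, 0, 0, 0],
    [0.4, -0.4, 0, 0, 0, 0],
    [0.504, -0.57, 0.25, 0, 0, 0],
    [0.504, -0.57, 0.55, 0, 0, 0],
    [0.504, -0.57, 0.85, 0, 0, 0],
  ],
)

```text
t: 27.68
tool_pos: [0.4791, 0.1723, 0.3088]
orientation: [2.149, 2.29, 0.003]
force: [0.4, 0.2, -1.3]
opening: 0.0089
gripper_force: 15.0
```

Call:
arm_command(
  increments=[
    [0, 0, 0.02, 0, 0, 0],
    [0, 0, 0.02, 0, 0, 0],
    [0, 0, 0.02, 0, 0, 0],
    [0, 0, 0.02, 0, 0, 0],
    [0, 0, 0.02, 0, 0, 0],
  ],
)

```text
t: 28.3
tool_pos: [0.4801, 0.1723, 0.3068]
orientation: [2.15, 2.289, 0.003]
force: [0.7, 0.3, -0.9]
opening: 0.0089
gripper_force: 15.0
```

Run:
```python
from h import *
dev((.4797,.1714,.232),3.65)
```

```text
pos [0.4801 0.1723 0.3068] yaw 3.59 units [-0.004 -0.003  0.374] rotz -0.0003 open 0.008868011639654456 F [ 0.7  0.3 -0.9]
```

Call:
arm_command(
  increments=[
    [-0.004, -0.003, 0.06, 0, 0, 0],
    [-0.004, -0.003, 0.12, 0, 0, 0],
    [-0.004, -0.003, 0.18, 0, 0, 0],
    [-0.004, -0.003, 0.24, 0, 0, 0],
    [-0.004, -0.003, 0.29, 0, 0, 0],
  ],
)

```text
t: 28.92
tool_pos: [0.4789, 0.1713, 0.2463]
orientation: [-2.15, -2.29, 0.001]
force: [0.3, 0.4, -0.9]
opening: 0.0092
gripper_force: 15.0
```

Call:
arm_command(
  increments=[
    [0, 0, 0.03, 0, 0, 0],
    [0, 0, 0.06, 0, 0, 0],
    [0, 0, 0.08, 0, 0, 0],
    [0, 0, 0.08, 0, 0, 0],
    [0, 0, 0.08, 0, 0, 0],
  ],
)

```text
t: 29.55
tool_pos: [0.4798, 0.1716, 0.2338]
orientation: [2.15, 2.29, 0.002]
force: [-7.2, -1.7, 15.6]
opening: 0.0092
gripper_force: 15.0
```

Call:
arm_command(
  increments=[
    [0, 0, 0, 0, 0, 0],
    [0, 0, 0, 0, 0, 0],
    [0, 0, 0, 0, 0, 0],
    [0, 0, -0.15, 0, 0, 0],
    [0, 0, -0.35, 0, 0, 0],
  ],
  fingers=0.45,
)

```text
t: 30.18
tool_pos: [0.4784, 0.1712, 0.3008]
orientation: [-2.149, -2.289, 0.004]
force: [0.3, 0.5, -0.1]
opening: 0.0259
gripper_force: 0.0
```

Call:
arm_command(
  increments=[
    [0, 0, -0.3, 0, 0, 0],
    [-0.1, 0.1, -0.6, 0, 0, 0],
    [-0.3, 0.3, -0.8, 0, 0, 0],
    [-0.5, 0.5, -0.85, 0, 0, 0],
    [-0.5, 0.5, -0.85, 0, 0, 0],
  ],
)

```text
t: 30.8
tool_pos: [0.5873, 0.0751, 0.472]
orientation: [2.154, 2.285, 0.001]
force: [-0.5, 0.6, -0.4]
opening: 0.0255
gripper_force: 0.0
```

Run:
```python
from h import *
c=snap('wrist','w12')
e=np.array([np.cos(np.radians(3.65)),np.sin(np.radians(3.65))]);f=np.array([-e[1],e[0]])
for s in (0,2,4):
  for g in (-.042,.042):
    w=np.array([.5596,.1765])+e*(s-2)*.04+f*g
    u=proj(c,np.r_[w,.076]).round(1);print(s,g,u,[int(x) for x in c['image'][int(u[1])].sum(1)[int(u[0])-10:int(u[0])+11]] if 0<=u[1]<400 else '')
  # extent of white top along y
  w=np.array([.5596,.1765])+e*(s-2)*.04;print('ends',[proj(c,np.r_[w+f*g,.076]).round(1).tolist() for g in(-.046,.046)])
dev((.5408,-.095,.36),6.6)
```

```text
0 -0.042 [231.9 124.8] [491, 471, 420, 348, 346, 319, 270, 304, 308, 293, 301, 287, 313, 290, 281, 271, 274, 269, 282, 278, 286]
0 0.042 [226.8  46.4] [488, 512, 552, 559, 544, 553, 555, 564, 547, 355, 340, 406, 374, 344, 349, 344, 348, 347, 351, 345, 332]
ends [[232.2, 128.3], [226.5, 42.4]]
2 -0.042 [301.5 124.1] [374, 370, 373, 361, 374, 360, 363, 381, 370, 376, 372, 381, 366, 371, 384, 374, 384, 383, 382, 379, 388]
2 0.042 [300.1  45.3] [474, 462, 467, 475, 460, 505, 546, 576, 583, 571, 567, 574, 571, 471, 390, 443, 472, 464, 466, 460, 480]
ends [[301.6, 127.7], [300.0, 41.4]]
4 -0.042 [371.4 123.9] [310, 296, 302, 308, 303, 295, 279, 311, 293, 302, 284, 293, 281, 295, 280, 261, 300, 359, 434, 497, 497]
4 0.042 [373.8  45.2] [209, 223, 254, 295, 468, 578, 576, 557, 571, 566, 568, 542, 480, 467, 462, 451, 412, 447, 486, 501, 500]
ends [[371.2, 127.5], [373.9, 41.3]]
pos [0.5864 0.0762 0.4712] yaw 3.45 units [-0.841 -0.279  0.556] rotz -0.0175 open 0.02573179746359382 F [ 0.3 -0.4 -0.3]
```

```bash
cat >> h.py <<'E'
def whites(c,y0,y1,x0,x1,z=.076,step=6,th=530):
    for v in range(y0,y1,step):
        r=c['image'][v,x0:x1].astype(int).sum(1)>th;d=np.flatnonzero(np.diff(np.r_[0,r,0]))
        print(v,[(round((a+b-1)/2+x0,1),int(b-a),pt(c,(a+b-1)/2+x0,v,z)[:2].round(4).tolist()) for a,b in zip(d[::2],d[1::2]) if b-a>3])
E
python3 - <<'E'
from h import *
c=load('w12');whites(c,20,150,200,400)
k=rack(c,(150,0,450,156));w=np.array([pt(c,*p[0],.026)[:2] for p in k],np.float32);print(cv2.minAreaRect(w),cv2.boundingRect(k))
E
```

```text
20 []
26 []
32 []
38 [(np.float64(221.0), 7, [0.4708, 0.2216]), (np.float64(299.0), 7, [0.5554, 0.2258]), (np.float64(371.0), 7, [0.6331, 0.2306])]
44 [(np.float64(220.5), 6, [0.4702, 0.2154]), (np.float64(299.0), 7, [0.5557, 0.2197]), (np.float64(370.5), 6, [0.6331, 0.2245])]
50 [(np.float64(221.0), 7, [0.4707, 0.2093]), (np.float64(299.0), 7, [0.5559, 0.2136]), (np.float64(371.0), 7, [0.6342, 0.2184])]
56 [(np.float64(221.5), 6, [0.4712, 0.2031]), (np.float64(299.0), 7, [0.5562, 0.2074]), (np.float64(370.5), 6, [0.6342, 0.2122])]
62 [(np.float64(221.5), 6, [0.4712, 0.1969]), (np.float64(299.5), 6, [0.557, 0.2013]), (np.float64(370.5), 6, [0.6348, 0.2061])]
68 [(np.float64(222.0), 7, [0.4717, 0.1906]), (np.float64(299.5), 6, [0.5573, 0.1951]), (np.float64(370.5), 6, [0.6354, 0.1998])]
74 [(np.float64(222.5), 6, [0.4722, 0.1844]), (np.float64(299.5), 6, [0.5576, 0.1888]), (np.float64(370.5), 6, [0.636, 0.1936])]
80 [(np.float64(222.5), 6, [0.4721, 0.178]), (np.float64(299.5), 6, [0.5579, 0.1825]), (np.float64(370.0), 7, [0.636, 0.1872])]
86 [(np.float64(223.5), 6, [0.4732, 0.1716]), 
[... 194 characters left out ...]
[0.6366, 0.1744])]
98 [(np.float64(224.0), 7, [0.4736, 0.1587]), (np.float64(300.0), 7, [0.5593, 0.1632]), (np.float64(369.5), 6, [0.6373, 0.168])]
104 [(np.float64(224.5), 6, [0.4741, 0.1522]), (np.float64(300.0), 7, [0.5596, 0.1567]), (np.float64(369.5), 6, [0.6379, 0.1615])]
110 [(np.float64(225.0), 7, [0.4746, 0.1456]), (np.float64(300.5), 6, [0.5604, 0.1502]), (np.float64(369.0), 7, [0.6379, 0.1549])]
116 [(np.float64(226.0), 7, [0.4757, 0.139]), (np.float64(301.0), 7, [0.5613, 0.1436]), (np.float64(369.0), 7, [0.6386, 0.1483])]
122 []
128 []
134 []
140 []
146 []
((0.5544597506523132, 0.18324117362499237), (0.20164121687412262, 0.11347092688083649), 3.302490472793579) (218, 35, 164, 95)
```

Run:
```python
from h import *
c=snap('wrist','w13');whites(c,26,140,180,420,step=12)
k=rack(c,(150,0,450,156));w=np.array([pt(c,*p[0],.026)[:2] for p in k],np.float32);print(cv2.minAreaRect(w))
s=snap('scene','sc13');snap('side','sd13');g=s['image'].astype(int)
m=((g[:,:,1]-g[:,:,0]>25)).astype(np.uint8);n,l,st,ce=cv2.connectedComponentsWithStats(m)
print([(x.tolist(),y.round(1).tolist()) for x,y in zip(st[1:],ce[1:]) if x[4]>15])
e=np.array([np.cos(np.radians(3.3)),np.sin(np.radians(3.3))])
print([proj(s,np.r_[np.array([.555,.183])+e*k*.08,.042]).round(1).tolist() for k in(-1,0,1)])
```

```text
26 []
38 [(np.float64(220.5), 6, [0.4687, 0.2226]), (np.float64(301.0), 7, [0.5559, 0.227]), (np.float64(375.0), 7, [0.6356, 0.232])]
50 [(np.float64(221.0), 7, [0.4692, 0.2104]), (np.float64(301.0), 7, [0.5565, 0.2148]), (np.float64(375.0), 7, [0.6367, 0.2199])]
62 [(np.float64(221.5), 6, [0.4696, 0.198]), (np.float64(301.5), 8, [0.5576, 0.2026]), (np.float64(374.5), 6, [0.6374, 0.2075])]
74 [(np.float64(222.5), 6, [0.4706, 0.1855]), (np.float64(301.0), 7, [0.5576, 0.19]), (np.float64(374.5), 6, [0.6386, 0.1951])]
86 [(np.float64(223.5), 6, [0.4717, 0.1728]), (np.float64(301.5), 6, [0.5588, 0.1774]), (np.float64(374.0), 7, [0.6393, 0.1824])]
98 [(np.float64(224.0), 7, [0.4721, 0.1598]), (np.float64(301.5), 6, [0.5593, 0.1646]), (np.float64(373.5), 6, [0.64, 0.1695])]
110 [(np.float64(224.5), 6, [0.4725, 0.1467]), (np.float64(301.5), 6, [0.56, 0.1515]), (np.float64(373.5), 8, [0.6412, 0.1565])]
122 [(np.float64(226.0), 7, [0.4741, 0.1334])]
134 []
((0.55377596616745, 0.1832910031080246), (0.20438601076602936, 0.11338882893323898), 3.367175579071045)
[([119, 92, 26, 9, 122], [131.7, 95.9]), ([214, 140, 12, 8, 63], [219.1, 143.2]), ([389, 196, 22, 16, 257], [399.2, 203.8]), ([381, 212, 24, 18, 296], [391.7, 220.4]), ([372, 229, 25, 19, 313], [383.7, 237.9]), ([483, 317, 42, 35, 210], [494.2, 337.9]), ([526, 345, 23, 5, 47], [536.8, 346.8])]
[[399.4, 205.9], [392.1, 221.3], [384.1, 238.2]]
```

Run:
```python
from h import *
from scipy.optimize import least_squares
s=load('sc13');d=load('sd13');c=load('w13')
e=np.array([np.cos(np.radians(3.65)),np.sin(np.radians(3.65))]);f=np.array([-e[1],e[0]]);o=np.array([.5596,.1765])
G=[(399.2,203.8),(391.7,220.4),(383.7,237.9)]
for k,g in zip((-1,0,1),G):
    w=o+e*k*.08;p=proj(s,np.r_[w,.042]);p1=proj(s,np.r_[w,.052]);p2=proj(s,np.r_[w-e*.004,.042])
    print('scene',k,(np.array(g)-p).round(2),'per +10mm z',(p1-p).round(2),'per -4mm x',(p2-p).round(2))
# rack near-end (x) edges & wires in wrist: expected tips
x=c['image'].astype(int).sum(2)
for k in range(-2,3):
  for m in(-.012,.012):
    for sg in(-1,1):
      u=proj(c,np.r_[o+e*(k*.04+m)+f*sg*.032,.042]);a,b=int(round(u[1])),int(round(u[0]));q=x[a-5:a+6,b-7:b+8];j=np.unravel_index(q.argmax(),q.shape)
      print(k,m,sg,u.round(1),'brightest off',j[1]-7,j[0]-5,q.max())
```

```text
scene -1 [ 2.6  -2.34] per +10mm z [ 0.28 -2.86] per -4mm x [ 0.35 -0.74]
scene 0 [ 2.39 -1.23] per +10mm z [ 0.26 -2.92] per -4mm x [ 0.38 -0.81]
scene 1 [ 2.36 -0.64] per +10mm z [ 0.24 -2.99] per -4mm x [ 0.42 -0.88]
-2 -0.012 -1 [230.3 116.7] brightest off -7 5 619
-2 -0.012 1 [226.7  62.1] brightest off -4 0 562
-2 0.012 -1 [249.5 116.5] brightest off -2 -5 611
-2 0.012 1 [246.6  61.7] brightest off -6 2 550
-1 -0.012 -1 [262.3 116.3] brightest off -3 -5 591
-1 -0.012 1 [259.9  61.5] brightest off -4 -5 498
-1 0.012 -1 [281.6 116.2] brightest off -2 -5 620
-1 0.012 1 [280.   61.3] brightest off -2 -5 592
0 -0.012 -1 [294.5 116.1] brightest off -4 -5 597
0 -0.012 1 [293.3  61.2] brightest off 6 0 589
0 0.012 -1 [313.9 116. ] brightest off -2 -5 588
0 0.012 1 [313.4  61.1] brightest off -2 -5 562
1 -0.012 -1 [326.8 116. ] brightest off -4 -5 578
1 -0.012 1 [326.9  61. ] brightest off -4 -5 565
1 0.012 -1 [346.2 115.9] brightest off -2 -5 583
1 0.012 1 [347.  61.] brightest off -2 -5 571
2 -0.012 -1 [359.1 115.9] brightest off -4 -5 558
2 -0.012 1 [360.4  61. ] brightest off -3 -5 536
2 0.012 -1 [378.4 115.9] brightest off -2 4 599
2 0.012 1 [380.4  61. ] brightest off -4 4 581
```

```bash
cat >> h.py <<'E'
def tips(c,o,ang,rad=5):
    a=np.radians(ang);e=np.array([np.cos(a),np.sin(a)]);f=np.array([-e[1],e[0]])
    g=c['image'].astype(np.float32).sum(2);t=cv2.GaussianBlur(g,(3,3),0)-cv2.GaussianBlur(g,(0,0),4)
    out=[]
    for k in range(-2,3):
      for m in(-.012,.012):
        for sg in(-1,1):
          l=np.array([k*.04+m,sg*.032]);u=proj(c,np.r_[o+e*l[0]+f*l[1],.042]);x,y=np.round(u).astype(int)
          q=t[y-rad:y+rad+1,x-rad:x+rad+1]
          j=np.unravel_index(q.argmax(),q.shape);out.append((l,pt(c,x+j[1]-rad,y+j[0]-rad,.042)[:2],q.max()))
    return out
def fit(out):
    A=np.array([x[0] for x in out]);B=np.array([x[1] for x in out],np.float32)
    M,inl=cv2.estimateAffinePartial2D(A.astype(np.float32),B,ransacReprojThreshold=.0025)
    print('o',M[:,2].round(4),'ang',np.degrees(np.arctan2(M[1,0],M[0,0])).round(2),'scale',np.hypot(*M[:,0]).round(3),'inl',int(inl.sum()));return M
E
python3 - <<'E'
from h import *
fit(tips(load('w6'),np.array([.5596,.1765]),3.65))
for n in('w9','w11'): fit(tips(load(n),np.array([.5596,.1765]),3.65))
for o in([.555,.183],[.5596,.1765],[.557,.186]):
    M=fit(tips(load('w13'),np.array(o),3.5,6))
E
```

```text
o [0.5597 0.1763] ang 3.7 scale 1.0 inl 19
o [0.5597 0.1764] ang 3.7 scale 1.0 inl 20
o [0.5596 0.1763] ang 3.76 scale 0.997 inl 18
o [0.5557 0.1831] ang 3.85 scale 0.996 inl 16
o [0.5557 0.1832] ang 3.71 scale 0.997 inl 17
o [0.5557 0.1831] ang 3.85 scale 0.996 inl 16
```

Run:
```python
from h import *
c=load('w13');g=c['image'].astype(int).sum(2)
o=np.array([.5557,.1831]);a=np.radians(3.75);M=np.array([[np.cos(a),np.sin(a)],[-np.sin(a),np.cos(a)]])
for n,cols in (('0',((220,220.5),(226,226))),('2',((301,301),(302,302))),('4',((375,375),(373,373)))):
    for (u,_),rr in zip(cols,(range(28,42),range(112,130))): print(n,u,rr[0],[int(g[r,u-1:u+2].mean()) for r in rr])
def rel(u,v,z): return (M@(pt(c,u,v,z)[:2]-o)).round(4)
for u,v in((220.5,38),(223.5,86),(226,120),(301,38),(301.5,86),(301.7,118),(375,38),(374,86),(373.3,118)): print(u,v,rel(u,v,.076),rel(u,v,.086))
```

```text
0 220 28 [477, 468, 451, 460, 466, 478, 471, 476, 466, 434, 549, 543, 537, 545]
0 226 112 [550, 545, 548, 547, 545, 537, 544, 544, 547, 560, 595, 533, 491, 339, 440, 470, 478, 474]
2 301 28 [503, 498, 492, 498, 496, 494, 492, 378, 582, 571, 572, 569, 567, 570]
2 302 112 [565, 566, 563, 561, 569, 561, 563, 568, 571, 561, 483, 437, 322, 350, 438, 451, 449, 458]
4 375 28 [470, 468, 477, 483, 491, 492, 490, 408, 553, 577, 573, 566, 565, 569]
4 373 112 [565, 564, 565, 563, 562, 560, 562, 557, 580, 570, 487, 444, 289, 436, 459, 458, 448, 422]
220.5 38 [-0.0843  0.0451] [-0.0814  0.043 ]
223.5 86 [-0.0845 -0.0048] [-0.0816 -0.0056]
226 120 [-0.0845 -0.042 ] [-0.0816 -0.0418]
301 38 [0.0031 0.0438] [0.0036 0.0417]
301.5 86 [ 0.0027 -0.0059] [ 0.0032 -0.0066]
301.7 118 [ 0.0022 -0.0406] [ 0.0028 -0.0405]
375 38 [0.0829 0.0436] [0.0813 0.0415]
374 86 [ 0.0833 -0.0062] [ 0.0818 -0.0069]
373.3 118 [ 0.0837 -0.041 ] [ 0.0821 -0.0408]
```

Analysis: the rack was knocked a little, by about (−4, +7) mm, after the third placing. All three cassettes moved with it and are still in their slots at equal height. Now sliding the bar home.

Call:
arm_command(
  increments=[
    [-0.25, -0.1, 0, 0, 0, -0.005],
    [-0.5, -0.2, 0, 0, 0, -0.01],
    [-0.75, -0.279, 0.1, 0, 0, -0.017],
    [-0.841, -0.279, 0.3, 0, 0, -0.017],
    [-0.841, -0.279, 0.5, 0, 0, -0.017],
  ],
  fingers=0.14,
)

```text
t: 31.62
tool_pos: [0.5392, -0.0938, 0.3706]
orientation: [2.089, 2.345, 0.001]
force: [-0.3, -0.1, 0.5]
opening: 0.0402
gripper_force: 0.0
```

Call:
arm_command(
  increments=[
    [0, 0, 0, 0, 0, 0],
    [0, 0, 0, 0, 0, 0],
    [0, 0, 0, 0, 0, 0],
    [0, 0, 0, 0, 0, 0],
    [0, 0, 0, 0, 0, 0],
  ],
)

```text
t: 32.25
tool_pos: [0.5403, -0.0934, 0.3723]
orientation: [2.088, 2.346, 0.001]
force: [0.2, 1.3, 0.2]
opening: 0.04
gripper_force: 0.0
```

Run:
```python
from h import *
c=snap('wrist','w14');dev((.5405,-.0955,.276),6.6)
m=(c['image'].astype(int).sum(2)<110).astype(np.uint8);m[262:]=0
n,l,st,ce=cv2.connectedComponentsWithStats(m);print([x.tolist() for x in st[1:] if x[4]>150])
a=np.radians(6.6);ey=np.array([-np.sin(a),np.cos(a)])
for y,z in((.0835,.124),(.0765,.124)): print(proj(c,np.r_[np.array([.55,-.179])+ey*y,z]))
```

```text
pos [ 0.5402 -0.0935  0.372 ] yaw 6.67 units [-0.01  0.    0.48] rotz 0.0004 open 0.03962655937692473 F [-1.6 -0.3 -0.7]
[[307, 140, 26, 36, 844], [307, 201, 27, 26, 615], [275, 236, 10, 26, 155], [357, 236, 11, 26, 165]]
[320.1200558  218.20101779]
[320.11354789 226.99801529]
```

Call:
arm_command(
  increments=[
    [-0.01, 0, 0.15, 0, 0, 0],
    [-0.01, 0, 0.3, 0, 0, 0],
    [-0.01, 0, 0.48, 0, 0, 0],
    [-0.01, 0, 0.48, 0, 0, 0],
    [-0.01, 0, 0.48, 0, 0, 0],
  ],
)

```text
t: 32.92
tool_pos: [0.541, -0.0959, 0.2769]
orientation: [2.087, 2.345, 0.001]
force: [1.3, -1.2, 5.3]
opening: 0.0395
gripper_force: 2.4
```

Call:
arm_command(
  increments=[
    [0, 0, 0, 0, 0, 0],
    [0, 0, 0, 0, 0, 0],
    [0, 0, 0, 0, 0, 0],
    [0, 0, 0, 0, 0, 0],
    [0, 0, 0, 0, 0, 0],
  ],
  fingers=1,
  force=20,
)

```text
t: 33.55
tool_pos: [0.5403, -0.0958, 0.2768]
orientation: [2.088, 2.346, -0.001]
force: [-7.1, -0.9, 10.6]
opening: 0.0219
gripper_force: 27.4
```

Call:
arm_command(
  increments=[
    [-0.05, 0, 0, 0, 0, 0],
    [-0.1, 0, 0, 0, 0, 0],
    [-0.15, 0, 0, 0, 0, 0],
    [-0.165, 0, 0, 0, 0, 0],
    [-0.165, 0, 0, 0, 0, 0],
  ],
)

```text
t: 34.17
tool_pos: [0.544, -0.1262, 0.2768]
orientation: [-2.085, -2.344, -0.005]
force: [-9.4, 15.7, 16.6]
opening: 0.0216
gripper_force: 27.8
```

Call:
arm_command(
  increments=[
    [0, 0, 0, 0, 0, 0],
    [0, 0, 0, 0, 0, 0],
    [0, 0, 0, 0, 0, 0],
    [0, 0, 0, 0, 0, 0],
    [0, 0, 0, 0, 0, 0],
  ],
)

```text
t: 34.8
tool_pos: [0.544, -0.1261, 0.2768]
orientation: [-2.085, -2.345, -0.004]
force: [-8.8, 15.2, 16.3]
opening: 0.0218
gripper_force: 27.7
```

Call:
arm_command(
  increments=[
    [0, 0, 0, 0, 0, 0],
    [0, 0, 0, 0, 0, 0],
    [0, 0, -0.1, 0, 0, 0],
    [0, 0, -0.3, 0, 0, 0],
    [0, 0, -0.45, 0, 0, 0],
  ],
  fingers=0.14,
)

```text
t: 35.42
tool_pos: [0.5439, -0.1285, 0.368]
orientation: [2.089, 2.346, -0.0]
force: [0.7, 0.2, 0.1]
opening: 0.04
gripper_force: 0.0
```

Call:
arm_command(
  increments=[
    [0.2, 0, 0, 0, 0, 0],
    [0.43, 0, 0, 0, 0, 0],
    [0.43, 0, 0, 0, 0, 0],
    [0.43, 0, 0, 0, 0, 0],
    [0.43, 0, 0, 0, 0, 0],
  ],
)

```text
t: 36.05
tool_pos: [0.5342, -0.0439, 0.3657]
orientation: [2.09, 2.345, -0.001]
force: [0.4, 0.2, 0.0]
opening: 0.0401
gripper_force: 0.0
```

Run:
```python
from h import *
c=snap('wrist','w15');dev((.5346,-.0401,.3043),6.6)
m=(c['image'].astype(int).sum(2)<110).astype(np.uint8);m[262:]=0
n,l,st,ce=cv2.connectedComponentsWithStats(m);print([x.tolist() for x in st[1:] if x[4]>150])
a=np.radians(6.6);ey=np.array([-np.sin(a),np.cos(a)])
for y,z in((.1475,.140),(.0535,.124),(.0465,.124)): print(proj(c,np.r_[np.array([.55,-.179])+ey*y,z]))
```

```text
pos [ 0.5342 -0.0439  0.3656] yaw 6.58 units [0.019 0.004 0.307] rotz -0.0001 open 0.040073971618478116 F [-0.   0.4  0.2]
[[309, 214, 25, 29, 650], [275, 236, 11, 26, 153], [356, 236, 12, 26, 166]]
[321.02370417 209.08048683]
[321.00098871 315.50756755]
[320.99996809 322.92740948]
```

Call:
arm_command(
  increments=[
    [0.019, 0, 0.1, 0, 0, 0],
    [0.019, 0, 0.2, 0, 0, 0],
    [0.019, 0, 0.305, 0, 0, 0],
    [0.019, 0, 0.305, 0, 0, 0],
    [0.019, 0, 0.305, 0, 0, 0],
  ],
)

```text
t: 36.72
tool_pos: [0.5337, -0.0392, 0.3045]
orientation: [-2.089, -2.346, 0.0]
force: [1.6, 0.1, 0.2]
opening: 0.0399
gripper_force: 0.0
```

Call:
arm_command(
  increments=[
    [0, 0, 0, 0, 0, 0],
    [0, 0, 0, 0, 0, 0],
    [0, 0, 0, 0, 0, 0],
    [0, 0, 0, 0, 0, 0],
    [0, 0, 0, 0, 0, 0],
  ],
  fingers=1,
  force=12,
)

```text
t: 37.35
tool_pos: [0.5337, -0.0392, 0.3051]
orientation: [2.088, 2.347, -0.0]
force: [-4.2, -0.5, 6.6]
opening: 0.0179
gripper_force: 12.0
```

Call:
arm_command(
  increments=[
    [-0.025, 0, 0.006, 0, 0, 0],
    [-0.077, 0, 0.028, 0, 0, 0],
    [-0.122, 0, 0.06, 0, 0, 0],
    [-0.16, 0, 0.1, 0, 0, 0],
    [-0.19, 0, 0.147, 0, 0, 0],
  ],
)

```text
t: 37.98
tool_pos: [0.5382, -0.0774, 0.2749]
orientation: [2.089, 2.346, 0.0]
force: [-7.0, 4.9, 16.8]
opening: 0.0179
gripper_force: 12.0
```

Call:
arm_command(
  increments=[
    [0, 0, 0.01, 0, 0, 0],
    [0, 0, 0.02, 0, 0, 0],
    [0, 0, 0.025, 0, 0, 0],
    [0, 0, 0.025, 0, 0, 0],
    [0, 0, 0.025, 0, 0, 0],
  ],
)

```text
t: 38.6
tool_pos: [0.5384, -0.0781, 0.2718]
orientation: [2.087, 2.345, -0.002]
force: [-11.4, -2.0, 17.5]
opening: 0.018
gripper_force: 12.0
```

Call:
arm_command(
  increments=[
    [0, 0, 0, 0, 0, 0],
    [0, 0, 0, 0, 0, 0],
    [0, 0, -0.1, 0, 0, 0],
    [0, 0, -0.25, 0, 0, 0],
    [0, 0, -0.4, 0, 0, 0],
  ],
  fingers=0.14,
)

```text
t: 39.22
tool_pos: [0.5381, -0.077, 0.3502]
orientation: [-2.088, -2.346, 0.001]
force: [0.9, -0.2, -0.6]
opening: 0.0401
gripper_force: 0.0
```

Call:
arm_command(
  increments=[
    [0, 0, 0, 0, 0, 0],
    [0, 0, 0, 0, 0, 0],
    [0, 0, 0, 0, 0, 0],
    [0, 0, 0, 0, 0, 0],
    [0, 0, 0, 0, 0, 0],
  ],
  fingers=1,
)

```text
t: 39.85
tool_pos: [0.538, -0.0768, 0.3495]
orientation: [-2.088, -2.346, 0.001]
force: [0.3, 0.2, -0.3]
opening: 0.0006
gripper_force: 0.0
```

Run:
```python
from h import *
c=snap('wrist','w16');dev((.5385,-.078,.300),6.6)
m=(c['image'].astype(int).sum(2)<110).astype(np.uint8);m[262:]=0
n,l,st,ce=cv2.connectedComponentsWithStats(m);print([x.tolist() for x in st[1:] if x[4]>80])
a=np.radians(6.6);ey=np.array([-np.sin(a),np.cos(a)])
for y,z in((.096,.114),(.108,.114),(.0465,.124)): print(proj(c,np.r_[np.array([.55,-.179])+ey*y,z]))
```

```text
pos [ 0.538  -0.0768  0.3497] yaw 6.66 units [-0.006  0.002  0.249] rotz 0.0003 open 0.00061114086312293 F [0.1 0.6 0.7]
[[309, 203, 25, 26, 528], [318, 236, 7, 26, 106]]
[321.25714775 229.85258468]
[321.28175553 213.84846798]
[321.16327896 298.44452305]
```

Call:
arm_command(
  increments=[
    [-0.006, 0, 0.1, 0, 0, 0],
    [-0.006, 0, 0.2, 0, 0, 0],
    [-0.006, 0, 0.23, 0, 0, 0],
    [-0.006, 0, 0.25, 0, 0, 0],
    [-0.006, 0, 0.26, 0, 0, 0],
  ],
)

```text
t: 40.52
tool_pos: [0.5378, -0.078, 0.2995]
orientation: [-2.088, -2.346, 0.002]
force: [-14.5, 0.8, 21.7]
opening: 0.0002
gripper_force: 11.1
```

Call:
arm_command(
  increments=[
    [0, 0, 0.005, 0, 0, 0],
    [0, 0, 0.01, 0, 0, 0],
    [0, 0, 0.01, 0, 0, 0],
    [0, 0, 0.01, 0, 0, 0],
    [0, 0, 0.01, 0, 0, 0],
  ],
)

```text
t: 41.15
tool_pos: [0.5379, -0.0781, 0.2993]
orientation: [-2.088, -2.347, 0.002]
force: [-17.1, 2.5, 27.0]
opening: 0.0004
gripper_force: 13.0
```

The knob is firm at its down height under 27 N. Retreating and checking everything.

Call:
arm_command(
  increments=[
    [0, 0, -0.2, 0, 0, 0],
    [0, 0, -0.4, 0, 0, 0],
    [0, 0, -0.6, 0, 0, 0],
    [0, 0, -0.8, 0, 0, 0],
    [0.1, 0, -0.85, 0, 0, 0],
  ],
)

```text
t: 41.78
tool_pos: [0.5364, -0.0585, 0.4698]
orientation: [2.087, 2.341, 0.004]
force: [0.2, 0.2, -0.9]
opening: 0.0004
gripper_force: 0.0
```

Call:
arm_command(
  increments=[
    [0.2, 0.1, 0, 0, 0, 0],
    [0.45, 0.1, 0, 0, 0, 0.01],
    [0.65, 0.1, 0, 0, 0, 0.016],
    [0.65, 0.1, 0, 0, 0, 0.016],
    [0.65, 0.1, 0, 0, 0, 0.016],
  ],
)

```text
t: 42.4
tool_pos: [0.5405, 0.0737, 0.4653]
orientation: [-2.145, -2.294, 0.002]
force: [0.2, -0.3, -0.3]
opening: 0.0
gripper_force: 0.0
```

Run:
```python
from h import *
c=snap('wrist','w17');dev((.5864,.0762,.471),3.65)
M=fit(tips(c,np.array([.5557,.1831]),3.75,6));whites(c,30,140,180,440,step=12)
s=snap('scene','sc17');g=s['image'].astype(int)
m=((g[:,:,1]-g[:,:,0]>25)).astype(np.uint8);n,l,st,ce=cv2.connectedComponentsWithStats(m)
print([(x.tolist(),y.round(1).tolist()) for x,y in zip(st[1:],ce[1:]) if x[4]>100])
# bar/pawl: compare black grip & knob in scene with the start picture
b=cv2.imread('pics/scene0.png')[:,:,::-1].astype(int)
for n,im in(('start',b),('now',g)):
    q=(im[160:215,270:345].sum(2)<60).astype(np.uint8);k,_,st,ce=cv2.connectedComponentsWithStats(q);print(n,[(x[4],(y+[270,160]).round(1).tolist()) for x,y in zip(st[1:],ce[1:]) if x[4]>8])
for n,(x0,y0,x1,y1) in dict(dish=(280,243,320,271),pen=(488,225,503,260),jar=(208,137,236,174)).items():
    print(n,np.abs(b-g)[y0:y1,x0:x1].mean().round(1))
```

```text
pos [0.5406 0.0731 0.4655] yaw 3.79 units [ 0.     0.229 -0.028] rotz 0.0008 open 0.00046259347528994273 F [ 0.5 -0.7 -0.1]
o [0.5555 0.1832] ang 3.56 scale 1.001 inl 16
30 []
42 [(np.float64(267.0), 7, [0.473, 0.2168]), (np.float64(343.0), 7, [0.5537, 0.222]), (np.float64(417.5), 6, [0.6331, 0.228])]
54 [(np.float64(267.0), 7, [0.4734, 0.2047]), (np.float64(342.5), 6, [0.5542, 0.21]), (np.float64(417.0), 7, [0.6342, 0.216])]
66 [(np.float64(267.5), 6, [0.4743, 0.1926]), (np.float64(342.5), 6, [0.5552, 0.1978]), (np.float64(416.0), 7, [0.6347, 0.2038])]
78 [(np.float64(267.5), 6, [0.4747, 0.1802]), (np.float64(342.5), 6, [0.5562, 0.1855]), (np.float64(415.0), 7, [0.6352, 0.1914])]
90 [(np.float64(268.5), 6, [0.4762, 0.1677]), (np.float64(342.0), 7, [0.5567, 0.173]), (np.float64(414.5), 6, [0.6364, 0.1788])]
102 [(np.float64(268.5), 6, [0.4765, 0.155]), (np.float64(342.0), 7, [0.5577, 0.1603]), (np.float64(413.5), 6, [0.637, 0.1661])]
114 [(np.float64(269.5), 6, [0.478, 0.1421]), (np.float64(342.0), 7, [0.5588, 0.1474]), (np.float64(413.5), 6, [0.6387, 0.1532])]
126 []
138 []
[([119, 92, 27, 9, 124], [131.7, 95.9]), ([388, 197, 23, 15, 233], [399.1, 204.1]), ([381, 213, 24, 16, 276], [391.8, 220.3]), ([372, 229, 25, 19, 322], [383.8, 237.8]), ([483, 316, 66, 36, 253], [502.1, 339.4])]
start [(np.int32(32), [292.8, 173.9]), (np.int32(16), [309.4, 179.6])]
now [(np.int32(28), [293.1, 174.4]), (np.int32(19), [309.4, 179.7])]
dish 1.3
pen 1.5
jar 1.4
```

Run:
```python
from h import *
c=load('w17');s=load('sc17');g=c['image'].astype(float).sum(2)
e=np.array([np.cos(np.radians(3.65)),np.sin(np.radians(3.65))]);o=np.array([.5556,.1832])
for k,(ut,ub),G in((-1,(267,270),(399.1,204.1)),(0,(343,342),(391.8,220.3)),(1,(418,413),(383.8,237.8))):
    def edge(col,rows):
        p=g[rows,col-1:col+2].mean(1);return p.astype(int).tolist()
    print(k,'top',edge(ut,range(30,42)),'bot',edge(ub,range(114,130)),'scene res',(np.array(G)-proj(s,np.r_[o+e*k*.08,.042])).round(2))
```

```text
-1 top [453, 464, 472, 465, 423, 516, 547, 543, 542, 545, 546, 550] bot [554, 544, 538, 548, 549, 551, 549, 557, 592, 456, 369, 278, 455, 458, 452, 457] scene res [-0.16 -1.88]
0 top [490, 476, 472, 465, 425, 548, 549, 546, 546, 545, 551, 551] bot [544, 548, 548, 541, 545, 547, 543, 562, 572, 447, 406, 264, 428, 433, 438, 430] scene res [-0.29 -1.15]
1 top [454, 456, 461, 460, 468, 460, 439, 542, 549, 544, 544, 543] bot [543, 541, 540, 534, 542, 539, 545, 549, 551, 501, 451, 317, 405, 440, 437, 442] scene res [-0.45 -0.55]
```

Layout is good: cassettes are upright at the slot centres, bar and pawl match the start, other objects are unmoved. I'll check seating depth by touching each cassette top with closed fingertips (expected contact at TCP z ≈ 0.262).

Call:
arm_command(
  increments=[
    [0.25, 0.05, 0.1, 0, 0, 0],
    [0.544, 0.113, 0.3, 0, 0, 0],
    [0.544, 0.113, 0.6, 0, 0, 0],
    [0.544, 0.113, 0.85, 0, 0, 0],
    [0.544, 0.113, 0.93, 0, 0, 0],
  ],
)

```text
t: 43.12
tool_pos: [0.5546, 0.1822, 0.2757]
orientation: [-2.145, -2.29, 0.01]
force: [0.3, -0.0, 0.2]
opening: 0.0001
gripper_force: 0.0
```

Call:
arm_command(
  increments=[
    [0, 0, 0.02, 0, 0, 0],
    [0, 0, 0.04, 0, 0, 0],
    [0, 0, 0.06, 0, 0, 0],
    [0, 0, 0.08, 0, 0, 0],
    [0, 0, 0.08, 0, 0, 0],
  ],
)

```text
t: 43.75
tool_pos: [0.556, 0.1833, 0.2642]
orientation: [-2.147, -2.293, 0.0]
force: [0.2, 0.4, 0.3]
opening: 0.0007
gripper_force: 0.0
```

Run:
```python
from h import *
dev((.556,.1832,.260),3.65)
```

```text
pos [0.556  0.1833 0.2642] yaw 3.78 units [-0.001 -0.     0.021] rotz 0.0007 open 0.0007243277699245554 F [0.2 0.4 0.3]
```

Call:
arm_command(
  increments=[
    [0, 0, 0.005, 0, 0, 0],
    [0, 0, 0.01, 0, 0, 0],
    [0, 0, 0.015, 0, 0, 0],
    [0, 0, 0.02, 0, 0, 0],
    [0, 0, 0.02, 0, 0, 0],
  ],
)

```text
t: 44.38
tool_pos: [0.5572, 0.1835, 0.2624]
orientation: [2.145, 2.292, 0.005]
force: [0.1, -1.1, 10.5]
opening: 0.0005
gripper_force: 5.2
```

Call:
arm_command(
  increments=[
    [0, 0, -0.1, 0, 0, 0],
    [0, 0, -0.15, 0, 0, 0],
    [0, 0.2, -0.15, 0, 0, 0],
    [0, 0.4, -0.15, 0, 0, 0],
    [0, 0.4, -0.15, 0, 0, 0],
  ],
)

```text
t: 45.0
tool_pos: [0.6376, 0.1884, 0.2898]
orientation: [2.148, 2.293, 0.0]
force: [-0.8, 0.9, -0.6]
opening: 0.0006
gripper_force: 0.0
```

Call:
arm_command(
  increments=[
    [0, 0, 0.1, 0, 0, 0],
    [0, 0, 0.155, 0, 0, 0],
    [0, 0, 0.16, 0, 0, 0],
    [0, 0, 0.165, 0, 0, 0],
    [0, 0, 0.165, 0, 0, 0],
  ],
)

```text
t: 45.62
tool_pos: [0.6371, 0.1887, 0.2623]
orientation: [2.143, 2.29, 0.01]
force: [-3.0, -3.3, 24.7]
opening: 0.0008
gripper_force: 12.3
```

Call:
arm_command(
  increments=[
    [0, 0, -0.1, 0, 0, 0],
    [0, 0, -0.15, 0, 0, 0],
    [0, -0.2, -0.15, 0, 0, 0],
    [0, -0.5, -0.15, 0, 0, 0],
    [0, -0.8, -0.15, 0, 0, 0],
  ],
)

```text
t: 46.25
tool_pos: [0.4741, 0.1778, 0.2862]
orientation: [-2.147, -2.293, 0.002]
force: [-0.2, 0.9, 2.0]
opening: 0.0004
gripper_force: 0.0
```

Call:
arm_command(
  increments=[
    [0, 0, 0.07, 0, 0, 0],
    [0, 0, 0.14, 0, 0, 0],
    [0, 0, 0.145, 0, 0, 0],
    [0, 0, 0.15, 0, 0, 0],
    [0, 0, 0.15, 0, 0, 0],
  ],
)

```text
t: 46.88
tool_pos: [0.4809, 0.1785, 0.2623]
orientation: [2.143, 2.288, 0.014]
force: [-0.3, -2.7, 27.2]
opening: 0.0004
gripper_force: 13.9
```

All three tops are at 76 mm, so they are fully seated. Retreating for a last check.

Call:
arm_command(
  increments=[
    [0, 0, -0.2, 0, 0, 0],
    [0, 0, -0.4, 0, 0, 0],
    [0, 0, -0.6, 0, 0, 0],
    [-0.2, 0.2, -0.8, 0, 0, 0],
    [-0.4, 0.3, -0.95, 0, 0, 0],
  ],
)

```text
t: 47.5
tool_pos: [0.5438, 0.1017, 0.448]
orientation: [2.145, 2.295, 0.001]
force: [0.1, -0.4, -0.7]
opening: 0.0006
gripper_force: 0.0
```

Call:
arm_command(
  increments=[
    [-0.15, 0, 0, 0, 0, 0],
    [-0.15, 0, 0, 0, 0, 0],
    [-0.15, 0, 0, 0, 0, 0],
    [-0.15, 0, 0, 0, 0, 0],
    [-0.15, 0, 0, 0, 0, 0],
  ],
)

```text
t: 48.12
tool_pos: [0.5433, 0.0731, 0.4468]
orientation: [-2.145, -2.295, 0.0]
force: [0.5, 0.3, 0.1]
opening: 0.0004
gripper_force: 0.0
```

Run:
```python
from h import *
c=snap('wrist','w18');dev((.5406,.0731,.4655),3.65)
M=fit(tips(c,np.array([.5557,.1831]),3.75,6));whites(c,18,140,180,440,step=12)
```

```text
pos [0.5433 0.073  0.4469] yaw 3.85 units [ 0.001 -0.013 -0.093] rotz 0.0011 open 0.00031995398656782395 F [-0.2  0.5  0.1]
o [0.5555 0.1831] ang 3.72 scale 1.001 inl 18
18 []
30 []
42 [(np.float64(264.5), 8, [0.4767, 0.2128]), (np.float64(342.0), 7, [0.5549, 0.2178]), (np.float64(417.5), 6, [0.6314, 0.2237])]
54 [(np.float64(265.0), 7, [0.4775, 0.2014]), (np.float64(342.0), 7, [0.5558, 0.2064]), (np.float64(416.5), 6, [0.6318, 0.2122])]
66 [(np.float64(265.0), 7, [0.4779, 0.1898]), (np.float64(341.0), 7, [0.5557, 0.1948]), (np.float64(416.0), 7, [0.6329, 0.2006])]
78 [(np.float64(265.5), 6, [0.4787, 0.178]), (np.float64(341.0), 7, [0.5567, 0.1831]), (np.float64(415.0), 7, [0.6334, 0.1888])]
90 [(np.float64(266.0), 7, [0.4796, 0.1661]), (np.float64(341.0), 7, [0.5577, 0.1712]), (np.float64(414.5), 6, [0.6344, 0.1769])]
102 [(np.float64(266.5), 6, [0.4805, 0.1541]), (np.float64(341.0), 7, [0.5587, 0.1592]), (np.float64(414.0), 7, [0.6355, 0.1648])]
114 [(np.float64(267.0), 7, [0.4813, 0.1418]), (np.float64(341.0), 7, [0.5597, 0.147]), (np.float64(412.5), 6, [0.6356, 0.1524])]
126 []
138 []
```

```bash
python3 -c "
from plant import *
print(close_job())"
```

```text
the job is handed in; nothing more can be done
None
```

The job is handed in: all three cassettes in the stand were moved to rack slots 0, 2 and 4 and checked as seated on the base, and the clamp bar is home with the pawl down (the rack shifted about 8 mm after the last placing, with all three still in their slots).

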